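Bulk-thickness reading of a pack of board coupons

TASK

Take the bulk thickness of all the board coupons on the bench: slide them in under the raised gauge foot and lay them as one squared pack on the measuring table of the thickness stand, then squeeze the locking clamp's handles until it snaps shut on the pack. Lower the dial gauge by its knob until the sprung foot bears on the pack and the needle stands in the marked 1 to 3 mm band, let go for a couple of seconds while it settles, then raise the gauge fully again before you pull the clamp's release lever to open it. Leave every coupon lying flat in the specimen tray, the clamp open, the gauge up, and the other things on the bench alone.

Things in the scene. Friction and masses are not known exactly. Their poses are not given: they have to be found in the camera images.
- stand: Thickness stand, bolted to the bench: cast base plate 385 x 110 x 10 mm. Origin at bench level under the middle of the pack's place; x along the coupons (gauge at +x, clamp at -x), y across (fixed jaw and fixed handle at +y, moving jaw, moving handle and release lever at -y), z up. Measuring table: flat dark granite block, x -72 to +108 mm, y -52 to +52 mm, top 36 mm above the bench.
- nest (a point): Middle of the pack's place on the measuring table's top, axes as the stand's. Coupons lie here lengthwise along x, centred, one on another. The fixed jaw's pad face is at y = +21 mm, x -65 to -51 mm; the open moving jaw is beyond y = -23 mm. Jaw tops are 22 mm above the measuring table. Clamping pushes the pack about 3 mm to +y and squares it.
- foot_spot (a point): Point on the measuring table's top straight below the gauge foot (72 mm from the nest to +x). The gauge's arm, 30 mm wide, overhangs from a column (x +125 to +159 mm in the stand's frame) back to x = +54 mm, underside 126 mm and top 150 mm above the bench: coupons cannot come straight down but go in sideways (along y), below the foot and above the jaws.
- squeeze_spot (a point): Point between the clamp's handles where to squeeze them (along y), at their mid height (47 mm above the bench; handles 16 mm tall); axes as the stand's. A 6-inch locking C-clamp lying flat, nose to +x. The fixed handle's outer face is here at y = +18 mm, the moving one's at -34 mm open (slanting, -39 mm 9 mm further to -x), -17 mm locked. Fixed handle and screw end 36 mm further to -x.
- clamp_handle (a joint): Moving handle of the clamp relative to the moving jaw, rad: 0 open (it springs there), 0.64 dead centre, about 0.70 snapped over centre and locked, staying so by itself. Closing takes about 20 N at the squeeze spot.
- release_lever (a joint): Release lever inside the moving handle, rad relative to that handle: 0 lying along it (clamp open), 0.27 standing out inwards to +y (clamp locked). Pulling its tail some 15 mm to -y (8 N) throws the clamp over centre; handle and jaw then spring open and the tail ends 61 mm further to -y than when locked.
- lever_tail (a point): Middle of the release lever's tail near its free end (bar 5 mm thick in y, 14 mm tall, mid height 47 mm above the bench); moves with the lever. Locked, it is near x = -207, y = +10 mm in the stand's frame and its +y side is free: a finger set down there, beyond the end of the fixed handle, pulls it to -y. The moving handle ends at x = -206 mm.
- clamp_pad: Rubber pad on the moving jaw, 14 x 6 x 22 mm, origin at its centre; it yields on a 5 N/mm spring.
- gauge_slide (a joint): How far the dial gauge is lowered, m: 0 fully up, grows downwards to 0.065. It stays where it is left and takes about 6 N to move. At 0 the free foot's flat face (14 mm across) is 69 mm above the measuring table.
- gauge_foot (a joint): How far the sprung foot is pushed up into the gauge, m, which is what the needle shows (a full turn is 10 mm): 0 free, 0.008 bottomed, which harms it. Spring 0.6 N/mm, 1.2 N preload. Marked band 0.001 to 0.003.
- gauge_knob (a point): Centre of the black knob on top of the dial gauge, 24 mm in diameter, 24 mm tall, axis vertical, straight above the foot; below it 10 mm of thin neck, then the dial (48 mm across in the stand's x, 22 mm thick in y).
- tray_floor (a point): Centre of the inner floor (4 mm above the bench) of the shallow grey specimen tray, outside 224 x 120 mm, walls 14 mm high and 4 mm thick; x along its length.
- weight: Bystander: brass 500 g weight, 38 mm across, 58 mm tall; origin under its centre.
- tape: Bystander: roll of tape, 90 mm across, 24 mm tall; origin under its centre.
- beaker: Bystander: empty glass beaker, 64 mm across, 85 mm tall; origin under its centre.
- wrench: Bystander: small wrench, 150 mm long; origin under its centre.
- stapler: Bystander: stapler 130 x 34 x 35 mm; origin under its centre.
- timer: Bystander: white bench timer 60 x 75 x 22 mm; origin under its centre.
- coupon1_center (a point): Board coupon (may be absent): brown solid-board strip 180 x 36 x 6 mm, about 35 g, lying flat; point at its centre, x along its length, z through its thickness.
- coupon2_center (a point): Another coupon, the same (may be absent).
- coupon3_center (a point): Another coupon, the same (may be absent).
- coupon4_center (a point): Another coupon, the same (may be absent).
Not all that is in view belongs to the job. Leave any purple or red look-alike of the part that bears coupon2_center alone.

How it is judged:
On the way, in this order (a step that is already met when the one before it is completed fails the run):
1. all coupons lie as one pack, let go, on the measuring table (x of coupon1_center in the frame of nest between -0.012 and 0.012 m and y of coupon1_center in the frame of nest between -0.01 and 0.01 m and z of coupon1_center in the frame of nest between 0 and 0.025 m and angle between the z axis of each of coupon1_center, coupon2_center, coupon3_center, coupon4_center and the z axis of nest, either way round below 0.08 rad and angle between the x axis of each of coupon1_center, coupon2_center, coupon3_center, coupon4_center and the x axis of nest, either way round below 0.09 rad and x of coupon2_center in the frame of nest between -0.012 and 0.012 m and y of coupon2_center in the frame of nest between -0.01 and 0.01 m and z of coupon2_center in the frame of nest between 0 and 0.025 m and x of coupon3_center in the frame of nest between -0.012 and 0.012 m and y of coupon3_center in the frame of nest between -0.01 and 0.01 m and z of coupon3_center in the frame of nest between 0 and 0.025 m and x of coupon4_center in the frame of nest between -0.012 and 0.012 m and y of coupon4_center in the frame of nest between -0.01 and 0.01 m and z of coupon4_center in the frame of nest between 0 and 0.025 m and contact force between the fingers and coupon1 below 0.1 N and contact force between the fingers and coupon2 below 0.1 N and contact force between the fingers and coupon3 below 0.1 N and contact force between the fingers and coupon4 below 0.1 N), for 0.2 s.
2. the clamp is snapped over centre and holds the pack by itself (x of coupon1_center in the frame of nest between -0.012 and 0.012 m and y of coupon1_center in the frame of nest between -0.01 and 0.01 m and z of coupon1_center in the frame of nest between 0 and 0.025 m and angle between the z axis of each of coupon1_center, coupon2_center, coupon3_center, coupon4_center and the z axis of nest, either way round below 0.08 rad and angle between the x axis of each of coupon1_center, coupon2_center, coupon3_center, coupon4_center and the x axis of nest, either way round below 0.09 rad and x of coupon2_center in the frame of nest between -0.012 and 0.012 m and y of coupon2_center in the frame of nest between -0.01 and 0.01 m and z of coupon2_center in the frame of nest between 0 and 0.025 m and x of coupon3_center in the frame of nest between -0.012 and 0.012 m and y of coupon3_center in the frame of nest between -0.01 and 0.01 m and z of coupon3_center in the frame of nest between 0 and 0.025 m and x of coupon4_center in the frame of nest between -0.012 and 0.012 m and y of coupon4_center in the frame of nest between -0.01 and 0.01 m and z of coupon4_center in the frame of nest between 0 and 0.025 m and value of joint clamp_handle above 0.68 rad and contact force between clamp_pad and anything else above 3 N and contact force between the fingers and clamp_handle below 0.1 N), for 0.2 s.
3. hands off, the sprung foot bears on the clamped pack with the needle in the 1 to 3 mm band for 1 s (x of coupon1_center in the frame of nest between -0.012 and 0.012 m and y of coupon1_center in the frame of nest between -0.01 and 0.01 m and z of coupon1_center in the frame of nest between 0 and 0.025 m and angle between the z axis of each of coupon1_center, coupon2_center, coupon3_center, coupon4_center and the z axis of nest, either way round below 0.08 rad and angle between the x axis of each of coupon1_center, coupon2_center, coupon3_center, coupon4_center and the x axis of nest, either way round below 0.09 rad and x of coupon2_center in the frame of nest between -0.012 and 0.012 m and y of coupon2_center in the frame of nest between -0.01 and 0.01 m and z of coupon2_center in the frame of nest between 0 and 0.025 m and x of coupon3_center in the frame of nest between -0.012 and 0.012 m and y of coupon3_center in the frame of nest between -0.01 and 0.01 m and z of coupon3_center in the frame of nest between 0 and 0.025 m and x of coupon4_center in the frame of nest between -0.012 and 0.012 m and y of coupon4_center in the frame of nest between -0.01 and 0.01 m and z of coupon4_center in the frame of nest between 0 and 0.025 m and value of joint clamp_handle above 0.68 rad and contact force between clamp_pad and anything else above 3 N and value of joint gauge_foot between 0.001 and 0.003 m and (contact force between gauge_foot and coupon1 above 0.5 N or contact force between gauge_foot and coupon2 above 0.5 N or contact force between gauge_foot and coupon3 above 0.5 N or contact force between gauge_foot and coupon4 above 0.5 N) and contact force between the fingers and gauge_slide below 0.1 N), for 1 s.
4. the gauge is back up while the clamp still holds (value of joint clamp_handle above 0.68 rad and contact force between clamp_pad and anything else above 3 N and value of joint gauge_slide below 0.01 m), for 0.1 s.
5. the release lever of the locked clamp is pulled (value of joint clamp_handle above 0.5 rad and contact force between the fingers and release_lever above 1 N).
6. the clamp is open (value of joint clamp_handle below 0.15 rad), for 0.1 s.
At the end, for the whole second after the job is handed in: Every coupon lies flat (within 5 degrees) and at rest inside the specimen tray, the clamp is open (handle below 0.15 rad) and the gauge is up (lowered less than 10 mm) (x of coupon1_center in the frame of tray_floor between -0.03 and 0.03 m and y of coupon1_center in the frame of tray_floor between -0.045 and 0.045 m and z of coupon1_center in the frame of tray_floor between 0 and 0.026 m and angle between the z axis of each of coupon1_center, coupon2_center, coupon3_center, coupon4_center and the z axis of nest, either way round below 0.08 rad and linear speed of each of coupon1, coupon2, coupon3, coupon4 below 0.02 m/s and x of coupon2_center in the frame of tray_floor between -0.03 and 0.03 m and y of coupon2_center in the frame of tray_floor between -0.045 and 0.045 m and z of coupon2_center in the frame of tray_floor between 0 and 0.026 m and x of coupon3_center in the frame of tray_floor between -0.03 and 0.03 m and y of coupon3_center in the frame of tray_floor between -0.045 and 0.045 m and z of coupon3_center in the frame of tray_floor between 0 and 0.026 m and x of coupon4_center in the frame of tray_floor between -0.03 and 0.03 m and y of coupon4_center in the frame of tray_floor between -0.045 and 0.045 m and z of coupon4_center in the frame of tray_floor between 0 and 0.026 m and value of joint clamp_handle below 0.15 rad and value of joint gauge_slide below 0.01 m); the robot touches nothing.
It fails at once if the gauge foot is driven to the end of its sprung travel (value of joint gauge_foot above 0.0072 m).
It fails at once if a bystander is pushed more than 3 cm (distance of any of weight, tape, beaker, wrench, stapler, timer from where it was at the start of the episode above 0.03 m).
Of coupon1, coupon2, coupon3, coupon4 only 2 to 4 are there at a start; the rules pass over those that are not, and their reading is None.
At some moment in a run one of coupon1, coupon2, coupon3, coupon4 may be knocked a few centimetres aside while the robot is not near it.
Once in a run the grip may slacken for a moment while it holds something.
It also fails if it takes over 210 s, if anything falls off the work surface, if the arm or the gripper's body presses on something with over 40 N, if the wrist force passes 120 N, or if a joint passes its speed limit or range.

ROBOT

A 6-joint arm with a two-finger parallel gripper is mounted at the origin on the work surface. World frame = base frame: x ahead of the robot, y to its left, z up, the work surface at z = 0. Lengths are in m, angles in rad, forces in N, time in s.
With the tool pointing down it reaches from about 0.35 to 0.775 m from the base axis. Payload 7.3 kg.
Tool frame: the origin (TCP) lies midway between the tips of the shut fingers; the grasp point (between the pads) lies 19 mm behind it (robot.grip_depth is the z of the grasp point in the tool frame, in m); z points along the fingers, y is the line along which they close (so a half turn about z gives the same grasp; the last joint's range is limited). The gripper opens to 92 mm and grips with 3 to 60 N. Pads are 19 mm wide; open, the fingers measure 130 mm over their backs; the gripper's body (75 mm by 190 mm) begins 47 mm behind the grasp point.
Start: joints at [-1.427, 0.342, 1.524, -0, 1.275, -0.146], TCP at [0.15, -0.503, 0.227] pointing down, gripper open.
Joint ranges: [-2.53, 2.53], [-0.77, 2.02], [0.04, 2.7], [-1, 4.14], [0.28, 2.66], [-3.11, 3.11]. Speed limits (rad/s): [2.57, 2.57, 3.14, 3.14, 3.14, 3.14].

INTERFACE

Orientations are given as [roll, pitch, yaw] about the fixed x, y, z axes, in that order (R = Rz(yaw) Ry(pitch) Rx(roll)).
In Python, from cell import robot, viewer gives the robot as it stands.
- The arm moves only by the tool step_arm, never from a script. Its argument "increments" is a list of rows, each an object with "delta_pos": the shift along the tool's x, y, z in cm, a list of three; "dr": the turn, a rotation vector about the tool's x, y, z in degrees, a list of three; "fingers": the closure, from -1 (fully open) to 1 (shut), so that 0 is half open. In form: [{"delta_pos": [tx, ty, tz], "dr": [wx, wy, wz], "fingers": fingers}, ...]. A call has exactly 5 rows; each row is the pose to reach, as a shift and turn from the pose commanded when the call began, along the tool's axes at that moment; what a row does not reach only later rows make up. A row lasts 1/8 s, in which the tool goes at most 62.5 mm and 10.7 degrees, less where a joint would pass 70% of its speed; a pose out of reach is approached as far as the arm can. A call with a gripper value outside its range is refused whole. The fingers move at their own pace and stop on an object; "newtons" is the grip in N (left out, the last holds). Time passes only in rows, so rows that repeat a pose let the fingers close, or fill a call up. It gives the time, the measured TCP pose, the force, the opening and the grip force at its end, in the units of the state.
- robot.observe(): the state, without advancing time (a new reading comes with each control period).
- viewer.read_camera(name): name is "scene" or "top" or "wrist"; returns the picture (400x640x3 uint8, red, green, blue); there is no depth.
- viewer.camera_params(name): a dict with "K" (3x3 intrinsics, pixels), "T" (4x4, takes a point from camera to world coordinates). Camera axes: x right, y down, z forward; pixel columns grow to the right and rows downward; lengths in m; the calibration is good to about 2 mm. A picture is of the moment at which its call begins: read the wrist's pose just before it. camera_params takes no time and is no camera call; for the wrist camera it gives the pose at the moment of the call.
- robot.hand_in(): hands the job in; it is judged then, once.
The state is a dict: "time": time; "qpos": joint angles; "qvel": joint speeds; "joint_efforts": joint torques, N m; "tool_pos": TCP position; "tool_rot": TCP orientation; "contact_force": force on the tool from outside, world axes, zero at the start; "torque": the same for the moment, N m; "opening": finger opening in m; "grip_force": force on a finger pad.
Only numpy, scipy, OpenCV 4.12 (cv2) and the standard library are available. Lean on these libraries where they do the work, as an engineer would, in place of code of your own. Each camera call takes 0.05 s, during which the arm holds its last target. There are 200 camera calls.

## Working session

There is one attempt and no reset: what is moved stays moved. The work goes in short steps, Python scripts to look and compute and a tool call to move; the robot and the scene stay as the last step left them, time stands still between calls to the robot, and variables do not carry over. Pictures are saved under pics/ and viewed, at most 14 in all, crops included, and the job is handed in when it is done.

Besides the shell and the picture viewer there is one more tool, called as name(argument=value, ...), one argument or row to a line, values as JSON. step_arm: Moves the arm, as the interface text tells. Its arguments: {"type":"object","properties":{"increments":{"type":"array"},"newtons":{"type":"number"}},"required":["increments"]}

```bash
mkdir -p pics; ls; python3 - <<'E'
from cell import robot, viewer
import cv2, numpy as np
print(robot.observe())
for n in ("scene","top"):
    im=viewer.read_camera(n); cv2.imwrite(f"pics/{n}0.png",im[:,:,::-1]); p=viewer.camera_params(n); print(n,np.round(p["K"],1).tolist(),np.round(p["T"],3).tolist())
    
E
```

```text
pics
{'time': 0.0, 'qpos': array([-1.42699421e+00,  3.42704324e-01,  1.52501226e+00, -1.08221220e-05,
        1.27540001e+00, -1.46000157e-01]), 'qvel': array([-0.00011927,  0.00025744,  0.00013225, -0.00114137,  0.00168796,
        0.00128122]), 'joint_efforts': array([-2.33588280e-04, -4.31241846e+01, -2.44215792e+01,  7.16972211e-02,
        5.60295198e-02, -1.17607719e-04]), 'tool_pos': array([ 0.14998465, -0.50269589,  0.22605618]), 'tool_rot': array([-3.14008342e+00, -2.11466964e-04,  2.89805275e-01]), 'contact_force': array([ 0.07052733, -0.20270774,  0.55716937]), 'torque': array([-0.01028078, -0.02488539, -0.02368466]), 'grip_force': 0.0, 'opening': 0.09180253001918764}
scene [[375.5, 0.0, 322.5], [0.0, 375.5, 194.5], [0.0, 0.0, 1.0]] [[-0.298, 0.519, -0.801, 1.376], [0.954, 0.142, -0.263, 0.279], [-0.022, -0.843, -0.537, 0.77], [0.0, 0.0, 0.0, 1.0]]
top [[363.5, 0.0, 319.5], [0.0, 363.5, 198.2], [0.0, 0.0, 1.0]] [[0.008, -0.982, 0.188, 0.288], [-1.0, -0.007, 0.006, -0.004], [-0.004, -0.188, -0.982, 1.451], [0.0, 0.0, 0.0, 1.0]]
```

View pics/top0.png

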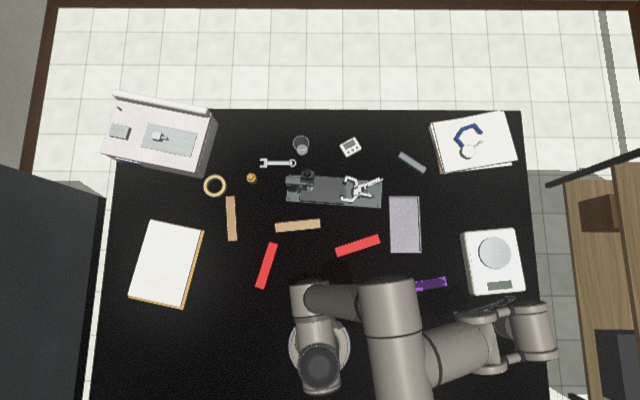

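View pics/scene0.png

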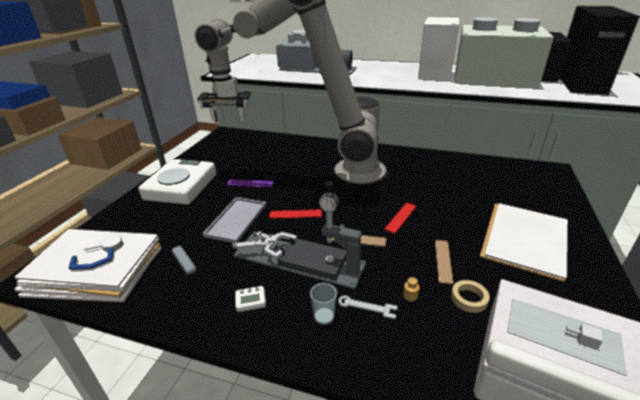

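The top view shows two brown strips, at (231,218) and (297,226). The look-alikes are red strips at (266,265) and (358,245) and a purple one at (430,284). The stand is at (334,190) with the gauge on the left and the clamp on the right, and the tray is at (405,224).

```bash
cat > h.py <<'E'
from cell import robot, viewer
import cv2, numpy as np
from scipy.spatial.transform import Rotation as R
def grab(n,fn=None):
    p=viewer.camera_params(n); im=viewer.read_camera(n)
    if fn: cv2.imwrite("pics/"+fn,im[:,:,::-1])
    return im,p
def ray(p,uv,z):
    K,T=p["K"],p["T"]; d=T[:3,:3]@np.linalg.solve(K,[uv[0],uv[1],1.]); o=T[:3,3]
    return o+d*(z-o[2])/d[2]
def proj(p,X):
    c=np.linalg.inv(p["T"])@np.append(X,1); u=p["K"]@c[:3]; return u[:2]/u[2]
def plane_rect(p,mask,z,amin=60):
    out=[]
    for c in cv2.findContours(mask.astype(np.uint8),cv2.RETR_EXTERNAL,cv2.CHAIN_APPROX_NONE)[0]:
        if cv2.contourArea(c)<amin: continue
        w=np.array([ray(p,q[0],z)[:2] for q in c])*1000
        (cx,cy),(a,b),th=cv2.minAreaRect(w.astype(np.float32))
        if a<b: a,b,th=b,a,th+90
        out.append((np.mean(c[:,0],0).round(),[round(cx,1),round(cy,1)],[round(a,1),round(b,1)],round((th+90)%180-90,1)))
    return out
def brown(im):
    h=cv2.cvtColor(im,cv2.COLOR_RGB2HSV); return (h[...,0]>7)&(h[...,0]<22)&(h[...,1]>70)&(h[...,2]>90)
def rel(dst_pos,yaw=None):
    "shift in cm in tool axes and turn, to bring TCP to world dst (tool down)"
    s=robot.observe(); Rt=R.from_euler('xyz',s["tool_rot"])
    d=Rt.inv().apply(np.array(dst_pos)-s["tool_pos"])*100
    r=None
    if yaw is not None:
        r=(Rt.inv()*R.from_euler('xyz',[np.pi,0,yaw])).as_rotvec(degrees=True).round(1)
    return d.round(2),r
E
python3 - <<'E'
from h import *
im,p=grab("top"); h=cv2.cvtColor(im,cv2.COLOR_RGB2HSV)
print("brown");[print(*r) for r in plane_rect(p,brown(im),.006)]
for n,(u,v) in dict(tray=(405,224),base=(340,200),table=(320,190),knob=(308,174),weight=(251,178)).items(): print(n,h[v,u],ray(p,(u,v),.01).round(3))
ims,ps=grab("scene"); print("scene brown");[print(*r) for r in plane_rect(ps,brown(ims),.006)]
cv2.imwrite("pics/c1.png",cv2.resize(im[140:270,190:450],None,fx=3,fy=3,interpolation=cv2.INTER_CUBIC)[:,:,::-1])
E
```

```text
brown
[177. 282.] [242.5, 543.7] [376.9, 183.3] -44.9
[297. 225.] [455.3, 92.2] [180.7, 39.3] -83.7
[231. 218.] [482.2, 359.5] [181.4, 36.8] 6.2
[597. 273.] [237.4, -1088.8] [823.0, 196.3] 0.1
[214. 185.] [616.5, 435.3] [92.6, 89.9] 3.3
[251. 177.] [649.4, 285.5] [38.3, 32.8] 2.4
[632. 244.] [391.6, -1204.6] [683.9, 100.9] -8.9
tray [128  11 184] [ 0.462 -0.337  0.01 ]
base [ 70   7 116] [ 0.557 -0.079  0.01 ]
table [105   5 104] [0.598 0.002 0.01 ]
knob [100  15  52] [0.665 0.052 0.01 ]
weight [ 20 134 203] [0.646 0.285 0.01 ]
scene brown
[  9. 315.] [991.8, -705.0] [111.5, 50.8] 53.5
[ 91. 291.] [876.3, -563.0] [174.7, 18.1] -80.3
[471. 297.] [599.8, 431.2] [104.3, 96.3] 34.7
[411. 288.] [621.7, 279.4] [82.7, 41.2] 17.5
[ 11. 253.] [827.6, -941.2] [88.6, 73.0] -0.5
[443. 262.] [483.9, 355.2] [185.9, 40.2] 6.2
[373. 240.] [451.3, 138.6] [80.1, 43.5] -84.4
[ 60. 233.] [692.3, -866.8] [233.6, 44.7] -0.4
[510. 252.] [335.7, 517.2] [381.7, 182.5] 22.9
[ 69. 187.] [410.3, -1149.7] [780.4, 332.2] 0.0
[ 94. 128.] [-76.0, -1486.2] [282.9, 271.0] 2.3
[ 64. 121.] [-231.1, -1831.7] [1010.4, 305.9] 4.6
[57. 36.] [-2459.4, -4430.8] [1836.0, 611.0] 6.0
```

View pics/c1.png

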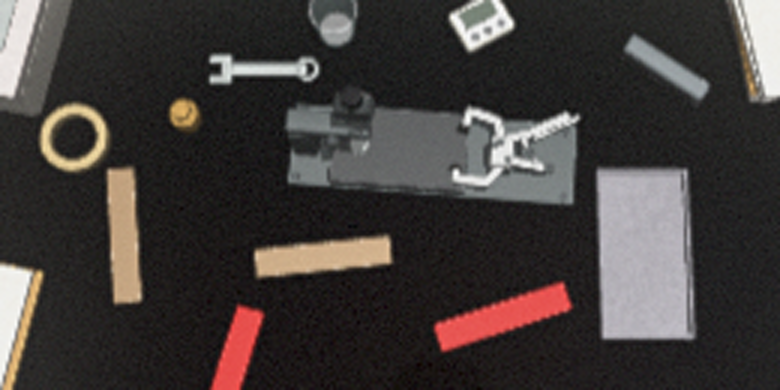

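Candidates for coupons: brown strips at (297,226) and (231,218), both 180x36 by measurement. I reject red (266,265) and (358,245), and purple (430,284). The close crop confirms this choice. Next I estimate the stand pose and plan the move to a vantage point.

```bash
cat >> h.py <<'E'
def plan(wps,rows=5):
    "chain of (x,y,z,yawdeg): prints shift (cm) and z-turn (deg) for each call; total dist and rows needed"
    s=robot.observe(); P=np.array(s["tool_pos"]); Q=R.from_euler('xyz',s["tool_rot"])
    for w in wps:
        t=np.array(w[:3]); N=R.from_euler('xyz',[180,0,w[3]],degrees=True)
        d=Q.inv().apply(t-P)*100; r=(Q.inv()*N).as_rotvec(degrees=True)
        print(w,"delta",d.round(2).tolist(),"dr",r.round(1).tolist(),"rows %.1f"%max(np.linalg.norm(d)/6.25,np.linalg.norm(r)/10.7)); P,Q=t,N
E
python3 - <<'E'
from h import *
im,p=grab("top")
for q in [(285.7,202),(381.3,208.3),(382.3,180)]: print("base",ray(p,q,.010).round(4))
g=lambda u,v:(190+u/3,140+v/3)
for n,q,z in [("table NL",g(329,183),.036),("table NR",g(465,191),.036),("knob top",g(349,96),.2),("lever/handle tip",g(577,117),.047),("fixed end",g(545,168),.047),("tray",g(598,169),.018),("tray",g(686,169),.018),("tray",g(693,337),.018),("tray",g(603,338),.018)]: print(n,ray(p,q,z).round(4))
plan([(0.36,-0.30,0.36,45),(0.45,-0.05,0.36,96)])
E
```

```text
base [0.5475 0.1403 0.01  ]
base [ 0.5246 -0.2441  0.01  ]
base [ 0.6414 -0.251   0.01  ]
table NL [0.5473 0.0825 0.036 ]
table NR [ 0.5379 -0.0969  0.036 ]
knob top [0.6222 0.0506 0.2   ]
lever/handle tip [ 0.6365 -0.2449  0.047 ]
fixed end [ 0.5673 -0.2013  0.047 ]
tray [ 0.5722 -0.2762  0.018 ]
tray [ 0.5731 -0.3938  0.018 ]
tray [ 0.3506 -0.3933  0.018 ]
tray [ 0.3484 -0.2764  0.018 ]
(0.36, -0.3, 0.36, 45) delta [25.92, -13.45, -13.35] dr [-0.0, -0.0, -28.4] rows 5.1
(0.45, -0.05, 0.36, 96) delta [24.04, -11.31, -0.0] dr [-0.0, 0.0, -51.0] rows 4.8
```

step_arm(
  increments=[
    {"delta_pos": [5,-2.6,-3],"dr": [0,0,-6],"fingers": -1},
    {"delta_pos": [10,-5.2,-6],"dr": [0,0,-12],"fingers": -1},
    {"delta_pos": [15.5,-8,-9],"dr": [0,0,-18],"fingers": -1},
    {"delta_pos": [20.7,-10.8,-11],"dr": [0,0,-24],"fingers": -1},
    {"delta_pos": [25.9,-13.4,-13.3],"dr": [0,0,-28.4],"fingers": -1},
  ],
)

```text
time: 0.88
tool_pos: [0.3551, -0.3046, 0.3574]
tool_rot: [3.141, 0.0, 0.788]
contact_force: [1.4, -1.0, -0.4]
opening: 0.0918
grip_force: 0.0
```

step_arm(
  increments=[
    {"delta_pos": [4.8,-2.2,0],"dr": [0,0,-10.2],"fingers": -1},
    {"delta_pos": [9.6,-4.5,0],"dr": [0,0,-20.4],"fingers": -1},
    {"delta_pos": [14.4,-6.8,0],"dr": [0,0,-30.6],"fingers": -1},
    {"delta_pos": [19.2,-9,0],"dr": [0,0,-40.8],"fingers": -1},
    {"delta_pos": [24,-11.3,0],"dr": [0,0,-51],"fingers": -1},
  ],
)

```text
time: 1.5
tool_pos: [0.4442, -0.0549, 0.3566]
tool_rot: [3.141, 0.0, 1.681]
contact_force: [0.5, -0.3, 1.0]
opening: 0.0916
grip_force: 0.0
```

```bash
python3 - <<'E'
from h import *
s=robot.observe(); print(s["tool_pos"].round(4),s["tool_rot"].round(3),s["time"])
im,p=grab("wrist","w1.png"); print(p["T"].round(3).tolist(),p["K"].round(1).tolist())
[print(*r) for r in plane_rect(p,brown(im),.006)]
E
```

```text
[ 0.4442 -0.0549  0.3566] [3.141 0.    1.681] 1.5
[[0.994, 0.106, 0.032, 0.436], [0.111, -0.956, -0.273, 0.019], [0.002, 0.275, -0.961, 0.514], [0.0, 0.0, 0.0, 1.0]] [[280.7, 0.0, 319.8], [0.0, 280.7, 201.3], [0.0, 0.0, 1.0]]
[445. 318.] [748.3, -351.7] [591.7, 25.2] 6.3
[481. 281.] [795.5, -251.9] [114.9, 31.2] -74.0
[163. 277.] [156.2, -322.8] [117.9, 48.7] 81.7
[335.  62.] [454.4, 97.4] [186.6, 38.9] -82.1
```

View pics/w1.png

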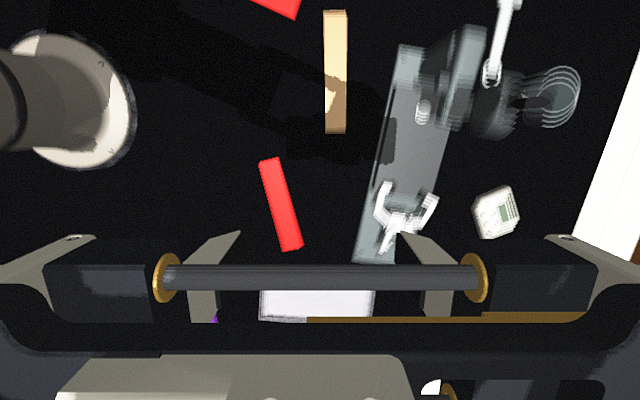

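The wrist picture shows coupon A at (335,72), lit and partly shadowed, the tray at the bottom (317,305), and the stand on the right with the clamp open. I go above coupon A.

```bash
python3 - <<'E'
from h import *
plan([(.455,.094,.15,96.3)])
E
```

```text
(0.455, 0.094, 0.15, 96.3) delta [14.05, 2.68, 20.72] dr [0.1, -0.2, 0.7] rows 4.0
```

step_arm(
  increments=[
    {"delta_pos": [3.6,0.5,5],"dr": [0,0,0],"fingers": -1},
    {"delta_pos": [7.2,1,10],"dr": [0,0,0],"fingers": -1},
    {"delta_pos": [10.8,1.5,15],"dr": [0,0,0],"fingers": -1},
    {"delta_pos": [14.3,2.1,21],"dr": [0,0,0],"fingers": -1},
    {"delta_pos": [14.3,2.1,21],"dr": [0,0,0],"fingers": -1},
  ],
)

```text
time: 2.17
tool_pos: [0.4474, 0.089, 0.1436]
tool_rot: [-3.134, -0.001, 1.678]
contact_force: [-0.3, -0.4, -0.2]
opening: 0.0918
grip_force: 0.0
```

```bash
python3 - <<'E'
from h import *
s=robot.observe(); print(s["tool_pos"].round(4),s["tool_rot"].round(3),s["time"])
im,p=grab("wrist"); s=robot.observe(); print(s["tool_pos"].round(4),s["tool_rot"].round(3),s["time"])
im,p=grab("wrist","w2.png");
s=robot.observe(); print(s["tool_pos"].round(4),s["tool_rot"].round(3),s["time"])
[print(*r) for r in plane_rect(p,brown(im),.006)]
E
```

```text
[0.4474 0.089  0.1436] [-3.134e+00 -1.000e-03  1.678e+00] 2.175
[0.4487 0.0884 0.145 ] [-3.138 -0.     1.677] 2.225
[0.45   0.0877 0.1467] [-3.141  0.     1.676] 2.275
[448. 392.] [651.8, -172.9] [35.0, 17.2] -50.9
[445. 318.] [620.9, -55.4] [346.4, 15.9] 6.9
[476. 277.] [643.5, 3.2] [70.3, 29.3] -69.3
[163. 279.] [276.5, -36.8] [70.3, 29.5] 81.5
[328. 157.] [452.0, 122.1] [116.9, 36.9] -83.6
[588.   9.] [671.9, 286.5] [28.3, 13.9] -17.6
[553.  20.] [649.0, 276.1] [54.8, 30.0] 6.1
```

View pics/w2.png

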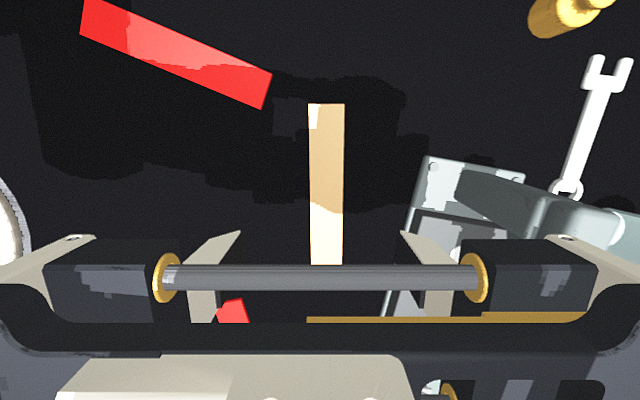

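The wrist picture shows coupon A between the fingers, from (326,104) at its far end down to (325,265). It is a single layer and agrees with the top view. I descend with the grip 10 mm short of centre.

```bash
python3 - <<'E'
from h import *
s=robot.observe(); print(s["tool_pos"].round(4))
plan([(.4565,.081,.04,96.3),(.4565,.081,.003,96.3)])
E
```

```text
[0.45   0.0877 0.1467]
(0.4565, 0.081, 0.04, 96.3) delta [-0.73, 0.59, 10.67] dr [-0.0, 0.0, -0.2] rows 1.7
(0.4565, 0.081, 0.003, 96.3) delta [0.0, -0.0, 3.7] dr [0.0, 0.0, 0.0] rows 0.6
```

step_arm(
  increments=[
    {"delta_pos": [-0.7,0.4,5],"dr": [0,0,0],"fingers": -1},
    {"delta_pos": [-0.7,0.4,10.5],"dr": [0,0,0],"fingers": -1},
    {"delta_pos": [-0.7,0.4,10.5],"dr": [0,0,0],"fingers": -1},
    {"delta_pos": [-0.7,0.4,10.5],"dr": [0,0,0],"fingers": -1},
    {"delta_pos": [-0.7,0.4,10.5],"dr": [0,0,0],"fingers": -1},
  ],
)

```text
time: 2.9
tool_pos: [0.4566, 0.0811, 0.0442]
tool_rot: [3.136, 0.001, 1.675]
contact_force: [-0.4, 0.0, 0.3]
opening: 0.0916
grip_force: 0.0
```

step_arm(
  increments=[
    {"delta_pos": [0,0,2],"dr": [0,0,0],"fingers": -1},
    {"delta_pos": [0,0,4.1],"dr": [0,0,0],"fingers": -1},
    {"delta_pos": [0,0,4.1],"dr": [0,0,0],"fingers": -1},
    {"delta_pos": [0,0,4.1],"dr": [0,0,0],"fingers": 0},
    {"delta_pos": [0,0,4.1],"dr": [0,0,0],"fingers": 1},
  ],
  newtons=20,
)

```text
time: 3.52
tool_pos: [0.455, 0.0813, 0.0015]
tool_rot: [3.14, 0.0, 1.676]
contact_force: [0.3, -0.4, -0.4]
opening: 0.0759
grip_force: 0.0
```

step_arm(
  increments=[
    {"delta_pos": [0,0,0],"dr": [0,0,0],"fingers": 1},
    {"delta_pos": [0,0,0],"dr": [0,0,0],"fingers": 1},
    {"delta_pos": [0,0,0],"dr": [0,0,0],"fingers": 1},
    {"delta_pos": [0,0,0],"dr": [0,0,0],"fingers": 1},
    {"delta_pos": [0,0,0],"dr": [0,0,0],"fingers": 1},
  ],
)

```text
time: 4.15
tool_pos: [0.4545, 0.0812, 0.0005]
tool_rot: [-3.141, 0.0, 1.676]
contact_force: [0.4, -0.5, 0.3]
opening: 0.0356
grip_force: 20.0
```

```bash
cat >> h.py <<'E'
O=np.array([.5935,-.0282]); A=np.radians(86.6)
def st(x,y):
    "stand mm -> world m"
    return O+np.array([np.cos(A)*x-np.sin(A)*y, np.sin(A)*x+np.cos(A)*y])/1000
def inv(w):
    d=(np.array(w[:2])-O)*1000; return np.array([np.cos(A)*d[0]+np.sin(A)*d[1],-np.sin(A)*d[0]+np.cos(A)*d[1]]).round(1)
E
python3 - <<'E'
from h import *
plan([(.4545,.0812,.09,96),(*st(-10,140),.14,86.6)])
E
```

```text
(0.4545, 0.0812, 0.09, 96) delta [-0.01, -0.0, -8.95] dr [-0.0, 0.0, 0.0] rows 1.4
(np.float64(0.45315336035491327), np.float64(-0.029879505978603005), 0.14, 86.6) delta [-11.03, -1.3, -5.0] dr [-0.0, -0.0, 9.4] rows 1.9
```

step_arm(
  increments=[
    {"delta_pos": [0,0,-3],"dr": [0,0,0],"fingers": 1},
    {"delta_pos": [0,0,-6],"dr": [0,0,0],"fingers": 1},
    {"delta_pos": [0,0,-9],"dr": [0,0,0],"fingers": 1},
    {"delta_pos": [0,0,-9],"dr": [0,0,0],"fingers": 1},
    {"delta_pos": [0,0,-9],"dr": [0,0,0],"fingers": 1},
  ],
)

```text
time: 4.78
tool_pos: [0.454, 0.0812, 0.0899]
tool_rot: [-3.141, -0.0, 1.676]
contact_force: [-0.2, 0.0, -0.1]
opening: 0.0359
grip_force: 20.0
```

step_arm(
  increments=[
    {"delta_pos": [-4,-0.4,-2],"dr": [0,0,3],"fingers": 1},
    {"delta_pos": [-8,-0.9,-4],"dr": [0,0,6],"fingers": 1},
    {"delta_pos": [-11,-1.3,-5],"dr": [0,0,9.4],"fingers": 1},
    {"delta_pos": [-11,-1.3,-5],"dr": [0,0,9.4],"fingers": 1},
    {"delta_pos": [-11,-1.3,-5],"dr": [0,0,9.4],"fingers": 1},
  ],
)

```text
time: 5.4
tool_pos: [0.4524, -0.029, 0.1394]
tool_rot: [-3.139, -0.001, 1.512]
contact_force: [-0.1, 0.2, -0.2]
opening: 0.0357
grip_force: 20.0
```

step_arm(
  increments=[
    {"delta_pos": [0,0,0],"dr": [0,0,0],"fingers": 1},
    {"delta_pos": [0,0,0],"dr": [0,0,0],"fingers": 1},
    {"delta_pos": [0,0,0],"dr": [0,0,0],"fingers": 1},
    {"delta_pos": [0,0,0],"dr": [0,0,0],"fingers": 1},
    {"delta_pos": [0,0,0],"dr": [0,0,0],"fingers": 1},
  ],
)

```text
time: 6.02
tool_pos: [0.4531, -0.0294, 0.1406]
tool_rot: [3.141, 0.0, 1.512]
contact_force: [0.5, -0.3, -0.1]
opening: 0.0352
grip_force: 20.0
```

```bash
python3 - <<'E'
from h import *
s=robot.observe(); print(s["tool_pos"].round(4),s["tool_rot"].round(4),s["opening"])
im,p=grab("wrist","w3.png")
E
```

```text
[ 0.4531 -0.0294  0.1406] [3.1415e+00 1.0000e-04 1.5116e+00] 0.035249022300629054
```

View pics/w3.png

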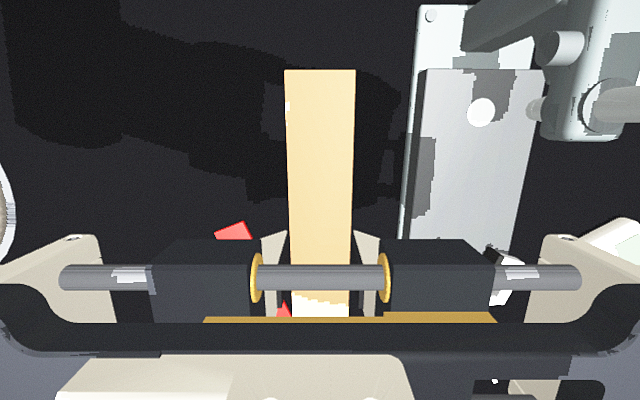

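The picture shows coupon A held straight, its far end at columns 285–355 on row 69. The granite table's far corners are at (427,69) and (545,69), and there is a white disc at (481,112) under the gauge.

```bash
python3 - <<'E'
from h import *
p=viewer.camera_params("wrist"); s=robot.observe()
for n,q,z in [("FL",(427,69),.036),("FR",(545,69),.036),("disc@table",(481,112),.036),("disc@foot",(481,112),.105)]: w=ray(p,q,z); print(n,w.round(4),inv(w))
im=cv2.imread("pics/w3.png"); g=im[...,1].astype(int)
for v in (90,140,190,225): # left edges
    r=g[v,395:440]; d=np.diff(r); i=np.argsort(-abs(d))[:3]; print(v,[(395+k,int(d[k])) for k in i], [inv(ray(p,(395+k,v),.036)).tolist() for k in i])
for q in [(285,70),(355,70),(291,225),(351,225)]:
    w=ray(p,q,s["tool_pos"][2]+.005); d=w[:2]-s["tool_pos"][:2]; a=s["tool_rot"][2]; print("coupon in tool mm",(1000*np.array([np.cos(a)*d[0]+np.sin(a)*d[1],np.sin(a)*d[0]-np.cos(a)*d[1]])).round(1))
E
```

```text
FL [0.5523 0.0821 0.036 ] [107.7  47.7]
FR [0.6534 0.0762 0.036 ] [107.7 -53.6]
disc@table [0.602 0.044 0.036] [72.6 -4.2]
disc@foot [0.564  0.0442 0.105 ] [70.5 33.7]
90 [(np.int64(415), -104), (np.int64(416), -98), (np.int64(424), 75)] [[90.9, 56.4], [90.9, 55.5], [90.9, 48.5]]
140 [(np.int64(435), 98), (np.int64(410), -68), (np.int64(411), -41)] [[48.1, 34.1], [48.1, 57.0], [48.1, 56.1]]
190 [(np.int64(430), 96), (np.int64(405), -80), (np.int64(406), -49)] [[1.0, 33.6], [1.0, 57.6], [1.0, 56.6]]
225 [(np.int64(402), -116), (np.int64(398), 84), (np.int64(409), 81)] [[-34.8, 57.6], [-34.8, 61.6], [-34.8, 50.6]]
coupon in tool mm [ 98.8 -17. ]
coupon in tool mm [98.8 17.9]
coupon in tool mm [ 16.4 -16.4]
coupon in tool mm [16.4 18.4]
```

```bash
sed -i 's/^O=.*/O=np.array([.597,-.0284]); A=np.radians(86.3)/' h.py; python3 - <<'E'
from h import *
print(inv(robot.observe()["tool_pos"]), st(-9,-.5))
plan([(*st(-9,135),.077,86.3),(*st(-9,-.5),.077,86.3),(*st(-9,-.5),.0385,86.3)])
E
```

```text
[-10.4 143.5] [ 0.59691817 -0.03741351]
(np.float64(0.4617006007589792), np.float64(-0.028669378950300282), 0.077, 86.3) delta [0.13, 0.85, 6.36] dr [0.0, 0.0, 0.3] rows 1.0
(np.float64(0.5969181670348594), np.float64(-0.03741350671857609), 0.077, 86.3) delta [0.0, 13.55, 0.0] dr [0.0, 0.0, 0.0] rows 2.2
(np.float64(0.5969181670348594), np.float64(-0.03741350671857609), 0.0385, 86.3) delta [0.0, -0.0, 3.85] dr [0.0, 0.0, 0.0] rows 0.6
```

step_arm(
  increments=[
    {"delta_pos": [0.1,0.8,3],"dr": [0,0,0.3],"fingers": 1},
    {"delta_pos": [0.1,0.8,6.4],"dr": [0,0,0.3],"fingers": 1},
    {"delta_pos": [0.1,0.8,6.4],"dr": [0,0,0.3],"fingers": 1},
    {"delta_pos": [0.1,0.8,6.4],"dr": [0,0,0.3],"fingers": 1},
    {"delta_pos": [0.1,0.8,6.4],"dr": [0,0,0.3],"fingers": 1},
  ],
)

```text
time: 6.7
tool_pos: [0.462, -0.0292, 0.0779]
tool_rot: [3.139, 0.0, 1.506]
contact_force: [-0.1, -0.9, 0.6]
opening: 0.0359
grip_force: 20.0
```

step_arm(
  increments=[
    {"delta_pos": [0,4,0],"dr": [0,0,0],"fingers": 1},
    {"delta_pos": [0,8,0],"dr": [0,0,0],"fingers": 1},
    {"delta_pos": [0,12,0],"dr": [0,0,0],"fingers": 1},
    {"delta_pos": [0,13.5,0],"dr": [0,0,0],"fingers": 1},
    {"delta_pos": [0,13.5,0],"dr": [0,0,0],"fingers": 1},
  ],
)

```text
time: 7.32
tool_pos: [0.5968, -0.0378, 0.0773]
tool_rot: [3.14, 0.0, 1.506]
contact_force: [-0.9, 1.0, 0.9]
opening: 0.0355
grip_force: 20.0
```

step_arm(
  increments=[
    {"delta_pos": [0,0,0],"dr": [0,0,0],"fingers": 1},
    {"delta_pos": [0,0,0],"dr": [0,0,0],"fingers": 1},
    {"delta_pos": [0,0,0],"dr": [0,0,0],"fingers": 1},
    {"delta_pos": [0,0,0],"dr": [0,0,0],"fingers": 1},
    {"delta_pos": [0,0,0],"dr": [0,0,0],"fingers": 1},
  ],
)

```text
time: 7.95
tool_pos: [0.5958, -0.0377, 0.0766]
tool_rot: [-3.142, 0.0, 1.506]
contact_force: [-0.3, 0.3, -0.1]
opening: 0.0355
grip_force: 20.0
```

```bash
python3 - <<'E'
from h import *
s=robot.observe(); print(s["tool_pos"].round(4),s["tool_rot"].round(4),s["opening"],s["contact_force"].round(1),inv(s["tool_pos"]))
im,p=grab("wrist","w4.png")
E
```

```text
[ 0.5958 -0.0377  0.0766] [-3.1416e+00  1.0000e-04  1.5063e+00] 0.03551223763820696 [-0.3  0.3 -0.1] [-9.3  0.6]
```

View pics/w4.png

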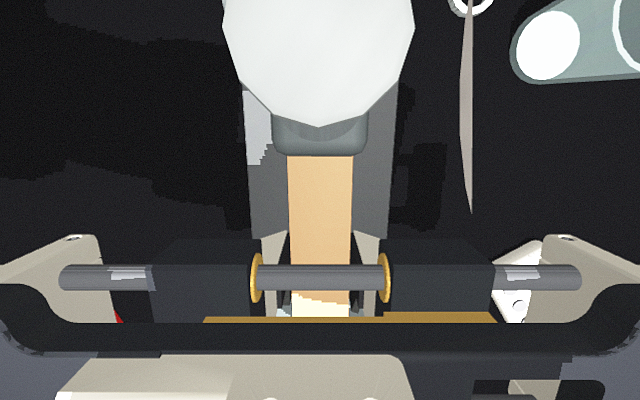

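The picture shows the coupon centred over the table, at columns 289–352 against table edges 247–389. The gauge is ahead at (318,60) and nothing touches. I lower it and release.

step_arm(
  increments=[
    {"delta_pos": [0,-0.1,1],"dr": [0,0,0],"fingers": 1},
    {"delta_pos": [0,-0.1,2],"dr": [0,0,0],"fingers": 1},
    {"delta_pos": [0,-0.1,3],"dr": [0,0,0],"fingers": 1},
    {"delta_pos": [0,-0.1,3.8],"dr": [0,0,0],"fingers": 1},
    {"delta_pos": [0,-0.1,3.8],"dr": [0,0,0],"fingers": 1},
  ],
)

```text
time: 8.62
tool_pos: [0.5945, -0.0375, 0.0377]
tool_rot: [-3.14, -0.0, 1.506]
contact_force: [0.9, -0.0, -0.0]
opening: 0.0356
grip_force: 20.0
```

step_arm(
  increments=[
    {"delta_pos": [0,0,0],"dr": [0,0,0],"fingers": 1},
    {"delta_pos": [0,0,0],"dr": [0,0,0],"fingers": 1},
    {"delta_pos": [0,0,0],"dr": [0,0,0],"fingers": 0},
    {"delta_pos": [0,0,0],"dr": [0,0,0],"fingers": -0.1},
    {"delta_pos": [0,0,0],"dr": [0,0,0],"fingers": -0.1},
  ],
)

```text
time: 9.25
tool_pos: [0.5949, -0.0376, 0.0387]
tool_rot: [3.141, 0.0, 1.506]
contact_force: [-0.9, 0.3, -0.8]
opening: 0.0503
grip_force: 0.0
```

```bash
python3 - <<'E'
from h import *
plan([(.5949,-.0376,.098,86.3),(*st(-9,150),.098,86.3),(.44,.15,.2,46.3),(.4721,.3585,.15,6.2)])
E
```

```text
(0.5949, -0.0376, 0.098, 86.3) delta [0.0, -0.0, -5.93] dr [0.0, 0.0, 0.0] rows 0.9
(np.float64(0.4467318664848965), np.float64(-0.02770139432650591), 0.098, 86.3) delta [0.03, -14.85, -0.0] dr [0.0, 0.0, 0.0] rows 2.4
(0.44, 0.15, 0.2, 46.3) delta [17.69, -1.82, -10.2] dr [0.0, -0.0, 40.0] rows 3.7
(0.4721, 0.3585, 0.15, 6.2) delta [17.29, -12.08, 5.0] dr [0.0, -0.0, 40.1] rows 3.7
```

step_arm(
  increments=[
    {"delta_pos": [0,0,-2],"dr": [0,0,0],"fingers": -0.1},
    {"delta_pos": [0,0,-4],"dr": [0,0,0],"fingers": -0.1},
    {"delta_pos": [0,0,-6],"dr": [0,0,0],"fingers": -0.1},
    {"delta_pos": [0,0,-6],"dr": [0,0,0],"fingers": -0.1},
    {"delta_pos": [0,0,-6],"dr": [0,0,0],"fingers": -0.1},
  ],
)

```text
time: 9.88
tool_pos: [0.5944, -0.0375, 0.0978]
tool_rot: [-3.141, -0.0, 1.506]
contact_force: [0.0, -0.2, -0.7]
opening: 0.0501
grip_force: 0.0
```

step_arm(
  increments=[
    {"delta_pos": [0,-4,0],"dr": [0,0,0],"fingers": -0.1},
    {"delta_pos": [0,-8,0],"dr": [0,0,0],"fingers": -0.1},
    {"delta_pos": [0,-12,0],"dr": [0,0,0],"fingers": -0.1},
    {"delta_pos": [0,-14.8,0],"dr": [0,0,0],"fingers": -0.1},
    {"delta_pos": [0,-14.8,0],"dr": [0,0,0],"fingers": -0.1},
  ],
)

```text
time: 10.5
tool_pos: [0.4452, -0.0277, 0.0979]
tool_rot: [-3.139, -0.0, 1.506]
contact_force: [0.2, -0.6, 0.9]
opening: 0.0505
grip_force: 0.0
```

```bash
python3 - <<'E'
from h import *
im,p=grab("top"); [print(*r) for r in plane_rect(p,brown(im),.006)]
[print("tbl",*r) for r in plane_rect(p,brown(im),.042)[:9]]
cv2.imwrite("pics/c2.png",cv2.resize(im[140:270,190:450],None,fx=3,fy=3,interpolation=cv2.INTER_CUBIC)[:,:,::-1])
E
```

```text
[177. 282.] [242.5, 543.7] [376.9, 183.3] -44.9
[231. 218.] [482.2, 359.5] [181.4, 36.8] 6.2
[328. 189.] [603.5, -26.2] [180.4, 36.8] 86.2
[597. 273.] [237.4, -1088.7] [823.3, 195.9] -0.0
[214. 185.] [616.5, 435.3] [92.6, 89.9] 3.3
[251. 177.] [649.2, 285.5] [38.5, 32.8] 2.4
[632. 244.] [391.6, -1204.6] [683.9, 100.9] -8.9
tbl [177. 282.] [243.6, 530.1] [367.5, 178.7] -44.9
tbl [231. 218.] [477.4, 350.5] [176.9, 35.9] 6.2
tbl [328. 189.] [595.7, -25.7] [175.9, 35.8] 86.2
tbl [597. 273.] [238.7, -1061.6] [802.8, 191.0] -0.0
tbl [214. 185.] [608.3, 424.4] [90.3, 87.6] 3.3
tbl [251. 177.] [640.2, 278.3] [37.6, 32.0] 2.4
tbl [632. 244.] [389.0, -1174.7] [666.9, 98.4] -8.9
```

View pics/c2.png

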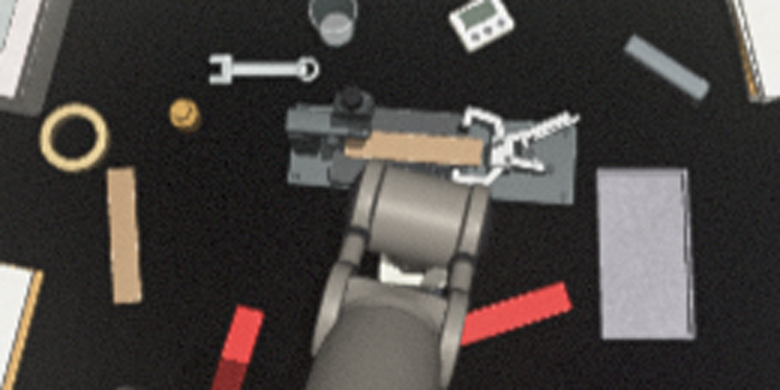

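Coupon A lies on the table between the jaws, with its centre at (328,189) in the full image. B is unmoved and there are no other brown strips. I go to B.

step_arm(
  increments=[
    {"delta_pos": [4,-0.4,-3],"dr": [0,0,8],"fingers": -0.5},
    {"delta_pos": [8,-0.8,-6],"dr": [0,0,16],"fingers": -1},
    {"delta_pos": [12,-1.2,-8],"dr": [0,0,24],"fingers": -1},
    {"delta_pos": [15,-1.5,-10],"dr": [0,0,32],"fingers": -1},
    {"delta_pos": [17.7,-1.8,-10.2],"dr": [0,0,40],"fingers": -1},
  ],
)

```text
time: 11.18
tool_pos: [0.4427, 0.1515, 0.2019]
tool_rot: [3.139, -0.003, 0.804]
contact_force: [0.5, -0.4, -0.3]
opening: 0.0911
grip_force: 0.0
```

step_arm(
  increments=[
    {"delta_pos": [4,-3,1],"dr": [0,0,9],"fingers": -1},
    {"delta_pos": [8,-6,2],"dr": [0,0,18],"fingers": -1},
    {"delta_pos": [12,-9,3],"dr": [0,0,27],"fingers": -1},
    {"delta_pos": [17.3,-12,5],"dr": [0,0,36],"fingers": -1},
    {"delta_pos": [17.3,-12,5],"dr": [0,0,40],"fingers": -1},
  ],
)

```text
time: 11.8
tool_pos: [0.4736, 0.3615, 0.1471]
tool_rot: [3.141, 0.003, 0.11]
contact_force: [-0.0, -0.5, -0.4]
opening: 0.0916
grip_force: 0.0
```

step_arm(
  increments=[
    {"delta_pos": [0,0,5],"dr": [0,0,0],"fingers": -1},
    {"delta_pos": [0,0,9],"dr": [0,0,0],"fingers": -1},
    {"delta_pos": [0,0,9],"dr": [0,0,0],"fingers": -1},
    {"delta_pos": [0,0,9],"dr": [0,0,0],"fingers": -1},
    {"delta_pos": [0,0,9],"dr": [0,0,0],"fingers": -1},
  ],
)

```text
time: 12.42
tool_pos: [0.4748, 0.3585, 0.0625]
tool_rot: [-3.14, -0.004, 0.11]
contact_force: [-0.4, 0.4, 0.7]
opening: 0.092
grip_force: 0.0
```

```bash
python3 - <<'E'
from h import *
s=robot.observe(); print(s["tool_pos"].round(4),s["tool_rot"].round(4))
im,p=grab("wrist","w5.png"); [print(*r) for r in plane_rect(p,brown(im),.006,300)]
plan([(.4721,.3585,.003,6.2)])
E
```

```text
[0.4748 0.3585 0.0625] [-3.1402 -0.0035  0.11  ]
[445. 318.] [394.0, 236.8] [249.6, 11.6] -83.6
[322. 298.] [401.1, 348.6] [35.4, 15.1] -83.6
[476. 277.] [434.9, 220.3] [50.6, 21.4] 21.1
[161. 279.] [405.3, 485.2] [50.5, 21.3] -6.8
[ 75. 219.] [450.3, 555.8] [116.1, 5.6] 78.6
[322. 175.] [508.2, 360.5] [118.6, 36.6] 6.2
[273.  61.] [585.3, 406.0] [77.6, 23.8] -48.8
[470.   8.] [629.8, 274.8] [44.8, 13.4] -83.7
[193.  24.] [599.3, 457.2] [37.6, 12.2] 21.6
(0.4721, 0.3585, 0.003, 6.2) delta [-0.26, -0.04, 5.94] dr [-0.1, -0.2, 0.1] rows 1.0
```

step_arm(
  increments=[
    {"delta_pos": [-0.3,0,2],"dr": [0,0,0],"fingers": -1},
    {"delta_pos": [-0.3,0,4],"dr": [0,0,0],"fingers": -1},
    {"delta_pos": [-0.3,0,5.9],"dr": [0,0,0],"fingers": -1},
    {"delta_pos": [-0.3,0,5.9],"dr": [0,0,0],"fingers": -1},
    {"delta_pos": [-0.3,0,5.9],"dr": [0,0,0],"fingers": 0},
  ],
)

```text
time: 13.1
tool_pos: [0.471, 0.3577, 0.0027]
tool_rot: [-3.141, -0.001, 0.11]
contact_force: [0.8, 0.0, 0.0]
opening: 0.0856
grip_force: 0.0
```

step_arm(
  increments=[
    {"delta_pos": [0,0,0],"dr": [0,0,0],"fingers": 1},
    {"delta_pos": [0,0,0],"dr": [0,0,0],"fingers": 1},
    {"delta_pos": [0,0,0],"dr": [0,0,0],"fingers": 1},
    {"delta_pos": [0,0,0],"dr": [0,0,0],"fingers": 1},
    {"delta_pos": [0,0,0],"dr": [0,0,0],"fingers": 1},
  ],
)

```text
time: 13.72
tool_pos: [0.4704, 0.3574, 0.0015]
tool_rot: [3.141, 0.0, 0.11]
contact_force: [0.6, -0.2, -0.7]
opening: 0.0361
grip_force: 0.1
```

step_arm(
  increments=[
    {"delta_pos": [0,0,-5],"dr": [0,0,0],"fingers": 1},
    {"delta_pos": [0,0,-10],"dr": [0,0,0],"fingers": 1},
    {"delta_pos": [0,0,-14],"dr": [0,0,0],"fingers": 1},
    {"delta_pos": [0,0,-14],"dr": [0,0,0],"fingers": 1},
    {"delta_pos": [0,0,-14],"dr": [0,0,0],"fingers": 1},
  ],
)

```text
time: 14.35
tool_pos: [0.4699, 0.357, 0.1407]
tool_rot: [3.141, 0.001, 0.11]
contact_force: [0.4, 0.0, -0.5]
opening: 0.0355
grip_force: 20.0
```

```bash
python3 - <<'E'
from h import *
s=robot.observe(); print(s["tool_pos"].round(4),s["tool_rot"].round(4))
plan([(.44,.15,.16,46.3),(*st(-9,135),.13,86.3)])
E
```

```text
[0.4699 0.357  0.1407] [3.1409e+00 1.4000e-03 1.1000e-01]
(0.44, 0.15, 0.16, 46.3) delta [-5.24, 20.25, -1.91] dr [0.0, 0.1, -40.0] rows 3.7
(np.float64(0.4617006007589792), np.float64(-0.028669378950300282), 0.13, 86.3) delta [-11.42, 13.91, 3.0] dr [0.0, 0.0, -40.0] rows 3.7
```

step_arm(
  increments=[
    {"delta_pos": [-1.2,5,-0.5],"dr": [0,0,-10],"fingers": 1},
    {"delta_pos": [-2.6,10,-1],"dr": [0,0,-20],"fingers": 1},
    {"delta_pos": [-4,15,-1.5],"dr": [0,0,-30],"fingers": 1},
    {"delta_pos": [-5.2,20.2,-1.9],"dr": [0,0,-40],"fingers": 1},
    {"delta_pos": [-5.2,20.2,-1.9],"dr": [0,0,-40],"fingers": 1},
  ],
)

```text
time: 14.98
tool_pos: [0.4397, 0.1481, 0.1593]
tool_rot: [-3.14, 0.003, 0.806]
contact_force: [0.9, -0.0, -0.1]
opening: 0.0353
grip_force: 20.0
```

step_arm(
  increments=[
    {"delta_pos": [-3,3.5,1],"dr": [0,0,-10],"fingers": 1},
    {"delta_pos": [-6,7,2],"dr": [0,0,-20],"fingers": 1},
    {"delta_pos": [-9,10.5,3],"dr": [0,0,-30],"fingers": 1},
    {"delta_pos": [-11.4,13.9,3],"dr": [0,0,-40],"fingers": 1},
    {"delta_pos": [-11.4,13.9,3],"dr": [0,0,-40],"fingers": 1},
  ],
)

```text
time: 15.6
tool_pos: [0.4629, -0.029, 0.1292]
tool_rot: [-3.14, -0.0, 1.503]
contact_force: [0.0, 0.3, -0.7]
opening: 0.0357
grip_force: 20.0
```

step_arm(
  increments=[
    {"delta_pos": [0,0,0],"dr": [0,0,0],"fingers": 1},
    {"delta_pos": [0,0,0],"dr": [0,0,0],"fingers": 1},
    {"delta_pos": [0,0,0],"dr": [0,0,0],"fingers": 1},
    {"delta_pos": [0,0,0],"dr": [0,0,0],"fingers": 1},
    {"delta_pos": [0,0,0],"dr": [0,0,0],"fingers": 1},
  ],
)

```text
time: 16.23
tool_pos: [0.4627, -0.0273, 0.1307]
tool_rot: [3.141, 0.0, 1.507]
contact_force: [-1.5, -0.2, 0.0]
opening: 0.0358
grip_force: 20.0
```

```bash
python3 - <<'E'
from h import *
s=robot.observe(); print(s["tool_pos"].round(4),s["tool_rot"].round(4),inv(s["tool_pos"]))
im,p=grab("wrist","w6.png"); [print(*r) for r in plane_rect(p,brown(im),s["tool_pos"][2]+.005,1000)]
[print("onTable",*r, inv(np.array(r[1])/1000)) for r in plane_rect(p,brown(im),.042,1000)]
it,pt=grab("top"); [print("top",*r) for r in plane_rect(pt,brown(it),.042,100)]
E
```

```text
[ 0.4627 -0.0273  0.1307] [3.1414e+00 1.0000e-04 1.5065e+00] [ -7.6 134.1]
[349. 318.] [479.4, -72.8] [190.4, 12.0] -3.7
[320. 161.] [466.1, 18.7] [109.9, 36.0] 86.3
onTable [349. 318.] [486.7, -146.2] [307.1, 19.4] -3.7 [-124.7  102.5]
onTable [320. 161.] [465.2, 1.5] [177.3, 58.1] 86.3 [ 21.3 133.5]
top [177. 282.] [243.6, 530.1] [367.5, 178.7] -44.9
top [597. 273.] [238.7, -1061.7] [803.0, 191.0] -0.1
top [214. 185.] [608.4, 424.4] [90.5, 87.6] 3.3
top [632. 244.] [389.0, -1174.7] [666.9, 98.4] -8.9
```

View pics/w6.png

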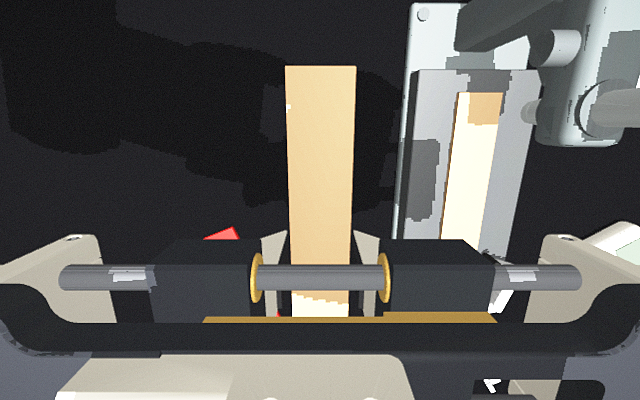

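The picture shows held B straight at columns 285–356. A lies on the table, with its far end at (457–503, 93) and its left edge down to (441,238). Table far-left corner is at (417,70).

```bash
python3 - <<'E'
from h import *
p=viewer.camera_params("wrist")
for n,q,z in [("A FL",(457,92),.042),("A FR",(503,92),.042),("A NL",(441,236),.042),("A NR",(493,236),.042),("T FL",(418,70),.036),("T FR",(541,70),.036)]: print(n,inv(ray(p,q,z)))
plan([(*st(-11,135),.085,86.3),(*st(-11,-.5),.085,86.3)])
E
```

```text
A FL [89.6 20.9]
A FR [ 89.6 -17. ]
A NL [-38.   18.8]
A NR [-38.  -30.5]
T FL [107.1  52.6]
T FR [107.2 -49. ]
(np.float64(0.46157153614247326), np.float64(-0.03066521018684464), 0.085, 86.3) delta [-0.33, -0.09, 4.56] dr [0.0, 0.0, 0.0] rows 0.7
(np.float64(0.5967891024183535), np.float64(-0.03940933795512045), 0.085, 86.3) delta [0.0, 13.55, 0.0] dr [0.0, 0.0, 0.0] rows 2.2
```

step_arm(
  increments=[
    {"delta_pos": [-0.3,0,2.5],"dr": [0,0,0],"fingers": 1},
    {"delta_pos": [-0.3,0,4.8],"dr": [0,0,0],"fingers": 1},
    {"delta_pos": [-0.3,0,4.8],"dr": [0,0,0],"fingers": 1},
    {"delta_pos": [-0.3,0,4.8],"dr": [0,0,0],"fingers": 1},
    {"delta_pos": [-0.3,0,4.8],"dr": [0,0,0],"fingers": 1},
  ],
)

```text
time: 16.95
tool_pos: [0.4631, -0.0307, 0.0835]
tool_rot: [3.14, 0.0, 1.506]
contact_force: [0.1, -0.7, -0.4]
opening: 0.0358
grip_force: 20.0
```

step_arm(
  increments=[
    {"delta_pos": [0,4,0],"dr": [0,0,0],"fingers": 1},
    {"delta_pos": [0,8,0],"dr": [0,0,0],"fingers": 1},
    {"delta_pos": [0,12,0],"dr": [0,0,0],"fingers": 1},
    {"delta_pos": [0,13.4,0],"dr": [0,0,0],"fingers": 1},
    {"delta_pos": [0,13.4,0],"dr": [0,0,0],"fingers": 1},
  ],
)

```text
time: 17.58
tool_pos: [0.5969, -0.0393, 0.0829]
tool_rot: [3.141, 0.0, 1.506]
contact_force: [-0.0, -0.1, -0.3]
opening: 0.0358
grip_force: 20.0
```

step_arm(
  increments=[
    {"delta_pos": [0,0,0],"dr": [0,0,0],"fingers": 1},
    {"delta_pos": [0,0,0],"dr": [0,0,0],"fingers": 1},
    {"delta_pos": [0,0,0],"dr": [0,0,0],"fingers": 1},
    {"delta_pos": [0,0,0],"dr": [0,0,0],"fingers": 1},
    {"delta_pos": [0,0,0],"dr": [0,0,0],"fingers": 1},
  ],
)

```text
time: 18.2
tool_pos: [0.5961, -0.0392, 0.0826]
tool_rot: [3.142, 0.0, 1.506]
contact_force: [-0.2, 1.1, 0.1]
opening: 0.0352
grip_force: 20.0
```

```bash
python3 - <<'E'
from h import *
s=robot.observe(); print(s["tool_pos"].round(4),s["tool_rot"].round(4),inv(s["tool_pos"]))
plan([(.5948,-.0388,.0445,86.3)])
E
```

```text
[ 0.5961 -0.0392  0.0826] [3.1415e+00 1.0000e-04 1.5063e+00] [-10.8   0.2]
(0.5948, -0.0388, 0.0445, 86.3) delta [0.03, -0.14, 3.81] dr [0.0, 0.0, 0.0] rows 0.6
```

step_arm(
  increments=[
    {"delta_pos": [0,-0.1,1],"dr": [0,0,0],"fingers": 1},
    {"delta_pos": [0,-0.1,2],"dr": [0,0,0],"fingers": 1},
    {"delta_pos": [0,-0.1,3],"dr": [0,0,0],"fingers": 1},
    {"delta_pos": [0,-0.1,3.8],"dr": [0,0,0],"fingers": 1},
    {"delta_pos": [0,-0.1,3.8],"dr": [0,0,0],"fingers": 1},
  ],
)

```text
time: 18.82
tool_pos: [0.595, -0.0391, 0.0439]
tool_rot: [-3.141, -0.0, 1.506]
contact_force: [0.1, 0.0, 0.4]
opening: 0.0357
grip_force: 20.0
```

step_arm(
  increments=[
    {"delta_pos": [0,0,0],"dr": [0,0,0],"fingers": 1},
    {"delta_pos": [0,0,0],"dr": [0,0,0],"fingers": 1},
    {"delta_pos": [0,0,0],"dr": [0,0,0],"fingers": 0},
    {"delta_pos": [0,0,0],"dr": [0,0,0],"fingers": -0.1},
    {"delta_pos": [0,0,0],"dr": [0,0,0],"fingers": -0.1},
  ],
)

```text
time: 19.45
tool_pos: [0.5952, -0.0391, 0.0447]
tool_rot: [3.141, 0.0, 1.506]
contact_force: [0.2, -0.1, -0.4]
opening: 0.0502
grip_force: 0.0
```

step_arm(
  increments=[
    {"delta_pos": [0,0,-2],"dr": [0,0,0],"fingers": -0.1},
    {"delta_pos": [0,0,-4],"dr": [0,0,0],"fingers": -0.1},
    {"delta_pos": [0,0,-5.8],"dr": [0,0,0],"fingers": -0.1},
    {"delta_pos": [0,0,-5.8],"dr": [0,0,0],"fingers": -0.1},
    {"delta_pos": [0,0,-5.8],"dr": [0,0,0],"fingers": -0.1},
  ],
)

```text
time: 20.08
tool_pos: [0.5947, -0.039, 0.1019]
tool_rot: [-3.141, -0.0, 1.506]
contact_force: [0.2, 0.1, -0.0]
opening: 0.0503
grip_force: 0.0
```

step_arm(
  increments=[
    {"delta_pos": [0,-4,0],"dr": [0,0,0],"fingers": -0.1},
    {"delta_pos": [0,-8,-1],"dr": [0,0,0],"fingers": -0.1},
    {"delta_pos": [0,-12,-3],"dr": [0,0,0],"fingers": -0.1},
    {"delta_pos": [0,-13.4,-5],"dr": [0,0,0],"fingers": -0.1},
    {"delta_pos": [0,-13.4,-5],"dr": [0,0,0],"fingers": -0.1},
  ],
)

```text
time: 20.7
tool_pos: [0.4614, -0.0305, 0.1531]
tool_rot: [3.14, 0.0, 1.506]
contact_force: [1.1, -0.3, -0.3]
opening: 0.0506
grip_force: 0.0
```

```bash
python3 - <<'E'
from h import *
s=robot.observe(); print(s["tool_pos"].round(4),s["tool_rot"].round(4),inv(s["tool_pos"]))
it,pt=grab("top"); [print("top",*r) for r in plane_rect(pt,brown(it),.048,100)[:4]]
for q in [(190+577/3,140+117/3),(190+545/3,140+168/3),(190+492/3,140+150/3)]: print(inv(ray(pt,q,.047)))
cv2.imwrite("pics/c3.png",cv2.resize(it[165:220,270:390],None,fx=6.5,fy=6.5,interpolation=cv2.INTER_CUBIC)[:,:,::-1])
E
```

```text
[ 0.4614 -0.0305  0.1531] [3.1399e+00 4.0000e-04 1.5062e+00] [-10.9 135.2]
top [177. 281.] [244.9, 528.0] [365.8, 178.8] -44.5
top [597. 273.] [238.9, -1057.2] [799.2, 190.3] 0.0
top [214. 185.] [606.9, 422.5] [89.9, 87.2] 3.3
top [632. 244.] [388.6, -1169.8] [664.0, 98.0] -8.9
[-213.5  -53.3]
[-174.4   18.5]
[-103.8   -0.7]
```

View pics/c3.png

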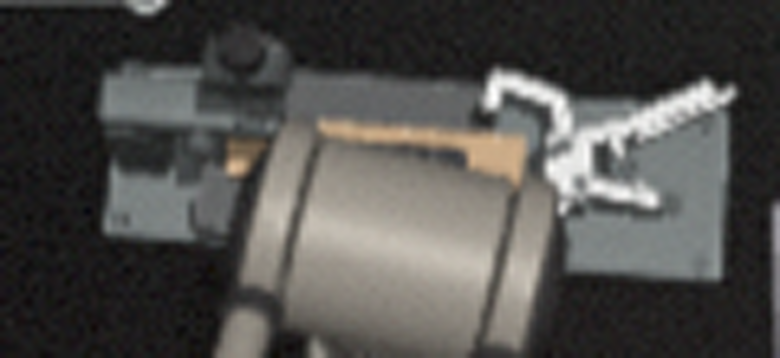

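The crop shows B on the pack, partly hidden by the wrist. The clamp is open: moving handle tip at (730,92), fixed handle and screw end near (675,205) in the crop.

```bash
python3 - <<'E'
from h import *
p=viewer.camera_params("top")
for q in [(660,203),(680,206),(735,92)]: print(inv(ray(p,(270+q[0]/6.5,165+q[1]/6.5),.047)))
plan([(*st(-230,10),.2,86.3)])
E
```

```text
[-173.9   19.4]
[-186.1   20.4]
[-216.4  -52.9]
(np.float64(0.5721784129190979), np.float64(-0.2572752691200716), 0.2, 86.3) delta [-21.91, 12.49, -4.75] dr [0.1, 0.0, -0.0] rows 4.1
```

step_arm(
  increments=[
    {"delta_pos": [-5.5,3,-2],"dr": [0,0,0],"fingers": -1},
    {"delta_pos": [-11,6,-4],"dr": [0,0,0],"fingers": -1},
    {"delta_pos": [-16.5,9,-4.8],"dr": [0,0,0],"fingers": -1},
    {"delta_pos": [-21.9,12.5,-4.8],"dr": [0,0,0],"fingers": -1},
    {"delta_pos": [-21.9,12.5,-4.8],"dr": [0,0,0],"fingers": -1},
  ],
)

```text
time: 21.38
tool_pos: [0.5731, -0.2607, 0.1973]
tool_rot: [-3.14, -0.0, 1.503]
contact_force: [-0.2, 0.5, -1.4]
opening: 0.091
grip_force: 0.0
```

step_arm(
  increments=[
    {"delta_pos": [0,0,0],"dr": [0,0,0],"fingers": -1},
    {"delta_pos": [0,0,0],"dr": [0,0,0],"fingers": -1},
    {"delta_pos": [0,0,0],"dr": [0,0,0],"fingers": -1},
    {"delta_pos": [0,0,0],"dr": [0,0,0],"fingers": -1},
    {"delta_pos": [0,0,0],"dr": [0,0,0],"fingers": -1},
  ],
)

```text
time: 22.0
tool_pos: [0.5721, -0.2567, 0.2009]
tool_rot: [3.141, 0.0, 1.507]
contact_force: [0.6, 0.4, -0.1]
opening: 0.0918
grip_force: 0.0
```

```bash
python3 - <<'E'
from h import *
s=robot.observe(); print(s["tool_pos"].round(4),s["tool_rot"].round(4),inv(s["tool_pos"]))
im,p=grab("wrist","w7.png")
it,pt=grab("top"); [print("top",*r,inv(np.array(r[1])/1000)) for r in plane_rect(pt,brown(it),.048,100)[:4]]
E
```

```text
[ 0.5721 -0.2567  0.2009] [3.1411e+00 2.0000e-04 1.5068e+00] [-229.4   10.1]
top [177. 282.] [243.8, 527.8] [365.9, 178.0] -44.9 [532.2 388.4]
top [328. 189.] [595.6, -27.1] [177.9, 36.0] 86.2 [1.2 1.5]
top [597. 273.] [238.9, -1057.1] [799.4, 190.2] -0.1 [-1049.7   291. ]
top [214. 185.] [606.9, 422.5] [89.9, 87.2] 3.3 [450.6  19.2]
```

View pics/w7.png

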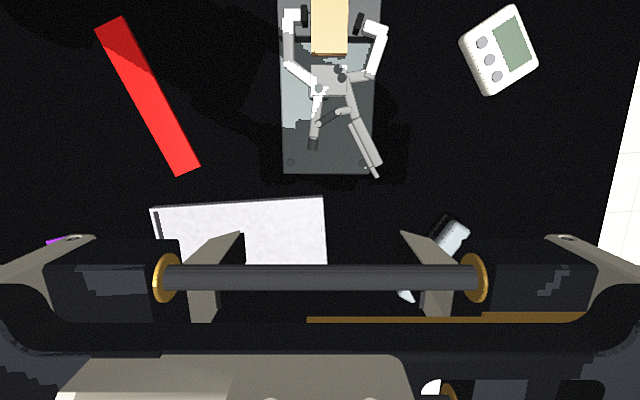

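The picture shows the pack squared between the open jaws at (329,30), the fixed handle's screw end at (313,149), and the moving handle and lever tail at (378,175).

```bash
python3 - <<'E'
from h import *
p=viewer.camera_params("wrist")
for n,q,z in [("screw end",(313,149),.05),("fixed handle outer near end",(308,137),.055),("moving handle end outer",(383,160),.055),("tail",(378,176),.05),("base NL",(283,172),.01),("base NR",(367,174),.01),("pack NL",(312,53),.048),("pack NR",(347,54),.048),("table NL",(281,36),.036)]: print(n,inv(ray(p,q,z)))
plan([(*st(-152,.5),.13,86.3),(*st(-152,.5),.042,86.3)])
E
```

```text
screw end [-184.5   16.9]
fixed handle outer near end [-171.5   22. ]
moving handle end outer [-195.7  -58.7]
tail [-214.2  -55.4]
base NL [-216.8   55.5]
base NR [-219.3  -49.9]
pack NL [-89.9  17.3]
pack NR [-90.8 -17.7]
table NL [-71.7  49.2]
(np.float64(0.5866921313364143), np.float64(-0.18005090782324473), 0.13, 86.3) delta [7.77, 0.96, 7.08] dr [0.0, 0.0, 0.0] rows 1.7
(np.float64(0.5866921313364143), np.float64(-0.18005090782324473), 0.042, 86.3) delta [0.0, -0.0, 8.8] dr [0.0, 0.0, 0.0] rows 1.4
```

step_arm(
  increments=[
    {"delta_pos": [4,0.5,3],"dr": [0,0,0],"fingers": -1},
    {"delta_pos": [8,0.9,7],"dr": [0,0,0],"fingers": -1},
    {"delta_pos": [8,0.9,11],"dr": [0,0,0],"fingers": -1},
    {"delta_pos": [8,0.9,12],"dr": [0,0,0],"fingers": -1},
    {"delta_pos": [8,0.9,12],"dr": [0,0,0],"fingers": -1},
  ],
)

```text
time: 22.72
tool_pos: [0.5864, -0.1784, 0.0809]
tool_rot: [-3.142, 0.0, 1.506]
contact_force: [-0.1, -0.5, 0.1]
opening: 0.0914
grip_force: 0.0
```

```bash
python3 - <<'E'
from h import *
grab("wrist"); grab("wrist")
s=robot.observe(); print(s["tool_pos"].round(4),s["tool_rot"].round(4),inv(s["tool_pos"]))
plan([(*st(-149,1),.039,86.3)])
E
```

```text
[ 0.5872 -0.1788  0.0823] [3.1387e+00 1.1000e-03 1.5055e+00] [-1.508e+02  1.000e-01]
(np.float64(0.586386770452037), np.float64(-0.17702489481430173), 0.039, 86.3) delta [0.18, -0.1, 4.33] dr [0.2, 0.1, -0.0] rows 0.7
```

Descend, then squeeze gradually.

step_arm(
  increments=[
    {"delta_pos": [0.2,-0.1,2],"dr": [0,0,0],"fingers": -1},
    {"delta_pos": [0.2,-0.1,4.2],"dr": [0,0,0],"fingers": -1},
    {"delta_pos": [0.2,-0.1,4.2],"dr": [0,0,0],"fingers": -1},
    {"delta_pos": [0.2,-0.1,4.2],"dr": [0,0,0],"fingers": -1},
    {"delta_pos": [0.2,-0.1,4.2],"dr": [0,0,0],"fingers": -1},
  ],
  newtons=45,
)

```text
time: 23.45
tool_pos: [0.5862, -0.1763, 0.0401]
tool_rot: [3.139, 0.001, 1.506]
contact_force: [-0.5, -0.0, 1.0]
opening: 0.0918
grip_force: 0.0
```

step_arm(
  increments=[
    {"delta_pos": [0,0,0],"dr": [0,0,0],"fingers": -0.3},
    {"delta_pos": [0,0,0],"dr": [0,0,0],"fingers": 0},
    {"delta_pos": [0,0,0],"dr": [0,0,0],"fingers": 0.5},
    {"delta_pos": [0,0,0],"dr": [0,0,0],"fingers": 0.5},
    {"delta_pos": [0,0,0],"dr": [0,0,0],"fingers": 0.5},
  ],
)

```text
time: 24.08
tool_pos: [0.592, -0.1766, 0.0392]
tool_rot: [3.127, 0.002, 1.507]
contact_force: [16.5, -0.7, -8.9]
opening: 0.0481
grip_force: 43.4
```

step_arm(
  increments=[
    {"delta_pos": [0,0,0],"dr": [0,0,0],"fingers": 0.5},
    {"delta_pos": [0,0,0],"dr": [0,0,0],"fingers": 0.5},
    {"delta_pos": [0,0,0],"dr": [0,0,0],"fingers": 0.5},
    {"delta_pos": [0,0,0],"dr": [0,0,0],"fingers": 0.5},
    {"delta_pos": [0,0,0],"dr": [0,0,0],"fingers": 0.5},
  ],
)

```text
time: 24.7
tool_pos: [0.5848, -0.1763, 0.0387]
tool_rot: [-3.141, 0.0, 1.504]
contact_force: [-1.3, -1.9, 1.8]
opening: 0.0339
grip_force: 47.8
```

step_arm(
  increments=[
    {"delta_pos": [0,0,0],"dr": [0,0,0],"fingers": 0},
    {"delta_pos": [0,0,0],"dr": [0,0,0],"fingers": -0.5},
    {"delta_pos": [0,0,0],"dr": [0,0,0],"fingers": -0.5},
    {"delta_pos": [0,0,-3],"dr": [0,0,0],"fingers": -0.5},
    {"delta_pos": [0,0,-6],"dr": [0,0,0],"fingers": -0.5},
  ],
)

```text
time: 25.32
tool_pos: [0.5852, -0.1754, 0.0989]
tool_rot: [-3.141, -0.0, 1.507]
contact_force: [0.1, -1.3, -0.2]
opening: 0.0685
grip_force: 0.0
```

step_arm(
  increments=[
    {"delta_pos": [-2,0,-4],"dr": [0,0,0],"fingers": -0.2},
    {"delta_pos": [-4,0,-8],"dr": [0,0,0],"fingers": -0.2},
    {"delta_pos": [-8,0,-10],"dr": [0,0,0],"fingers": -0.2},
    {"delta_pos": [-8,0,-10],"dr": [0,0,0],"fingers": -0.2},
    {"delta_pos": [-8,0,-10],"dr": [0,0,0],"fingers": -0.2},
  ],
)

```text
time: 25.95
tool_pos: [0.5799, -0.2549, 0.1978]
tool_rot: [-3.14, -0.001, 1.506]
contact_force: [0.2, 0.0, 0.2]
opening: 0.0551
grip_force: 0.0
```

```bash
python3 - <<'E'
from h import *
grab("wrist"); grab("wrist")
s=robot.observe(); print(s["tool_pos"].round(4),s["tool_rot"].round(4),inv(s["tool_pos"]))
im,p=grab("wrist"); it,pt=grab("top"); [print("top",*r,inv(np.array(r[1])/1000)) for r in plane_rect(pt,brown(it),.048,100)[1:2]]
a=cv2.resize(im[0:200,200:440],None,fx=2.5,fy=2.5); b=cv2.resize(it[155:215,275:390],None,fx=5.2,fy=5.2,interpolation=cv2.INTER_CUBIC)
cv2.imwrite("pics/c4.png",np.vstack([a[:,:598],np.zeros((0,598,3),np.uint8)])[:,:,::-1]); cv2.imwrite("pics/c5.png",b[:,:,::-1])
E
```

```text
[ 0.5799 -0.2543  0.1975] [-3.1397e+00 -1.2000e-03  1.5075e+00] [-226.5    2.5]
top [328. 190.] [593.4, -24.3] [178.4, 36.2] 85.9 [3.9 3.9]
```

View pics/c4.png

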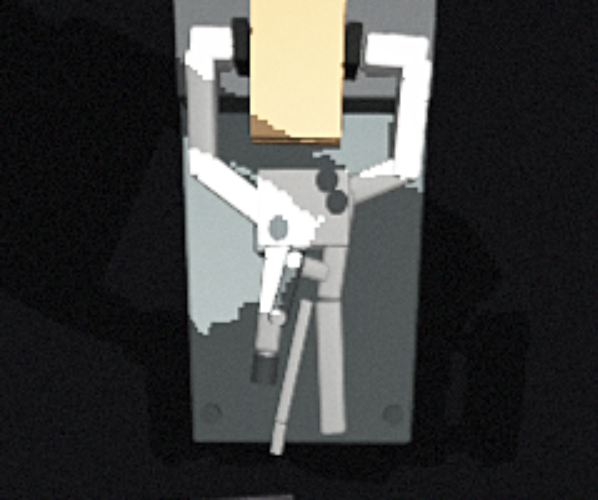

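The picture shows the clamp locked: handles nearly parallel, pads pressed on the pack, and the lever standing inwards with its tail end at crop (277,450). Next I find the gauge knob.

```bash
python3 - <<'E'
from h import *
plan([(*st(-50,0),.35,86.3)])
E
```

```text
(np.float64(0.5937733845873521), np.float64(-0.07829578091360895), 0.35, 86.3) delta [17.67, 0.23, -15.21] dr [-0.1, -0.0, 0.1] rows 3.7
```

step_arm(
  increments=[
    {"delta_pos": [4,0,-4],"dr": [0,0,0],"fingers": -0.2},
    {"delta_pos": [8,0.1,-8],"dr": [0,0,0],"fingers": -0.2},
    {"delta_pos": [13,0.2,-12],"dr": [0,0,0],"fingers": -0.2},
    {"delta_pos": [17.7,0.2,-15],"dr": [0,0,0],"fingers": -0.2},
    {"delta_pos": [17.7,0.2,-15],"dr": [0,0,0],"fingers": -0.2},
  ],
)

```text
time: 26.78
tool_pos: [0.5945, -0.0753, 0.3516]
tool_rot: [3.136, 0.0, 1.512]
contact_force: [0.1, 0.1, -0.3]
opening: 0.0551
grip_force: 0.0
```

step_arm(
  increments=[
    {"delta_pos": [0,0,0],"dr": [0,0,0],"fingers": -0.2},
    {"delta_pos": [0,0,0],"dr": [0,0,0],"fingers": -0.2},
    {"delta_pos": [0,0,0],"dr": [0,0,0],"fingers": -0.2},
    {"delta_pos": [0,0,0],"dr": [0,0,0],"fingers": -0.2},
    {"delta_pos": [0,0,0],"dr": [0,0,0],"fingers": -0.2},
  ],
)

```text
time: 27.4
tool_pos: [0.5936, -0.0794, 0.3484]
tool_rot: [-3.141, 0.0, 1.506]
contact_force: [-0.0, 0.3, 0.7]
opening: 0.055
grip_force: 0.0
```

```bash
python3 - <<'E'
from h import *
s=robot.observe(); print(s["tool_pos"].round(4),s["tool_rot"].round(4),inv(s["tool_pos"]))
im,p=grab("wrist"); sc,ps=grab("scene","s1.png")
print([proj(p,[*st(72,0),z]).round() for z in (.2,.236,.25)],[proj(ps,[*st(72,0),z]).round() for z in (.036,.2,.236,.25)])
a=cv2.resize(im[0:150,220:460],(768,480)); b=sc[150:280,250:390]; b=cv2.resize(b,None,fx=4,fy=4)
c=np.zeros((600,800,3),np.uint8); c[:300,:480]=cv2.resize(a,(480,300)); c[300:600,:323]=cv2.resize(b,(323,300)); 
cv2.imwrite("pics/c6.png",c[:,:,::-1])
E
```

```text
[ 0.5936 -0.0794  0.3484] [-3.1413  0.      1.5057] [-51.2   0.1]
[array([319.,  70.]), array([319.,  63.]), array([319.,  60.])] [array([330., 259.]), array([329., 212.]), array([329., 200.]), array([329., 196.])]
```

View pics/c6.png

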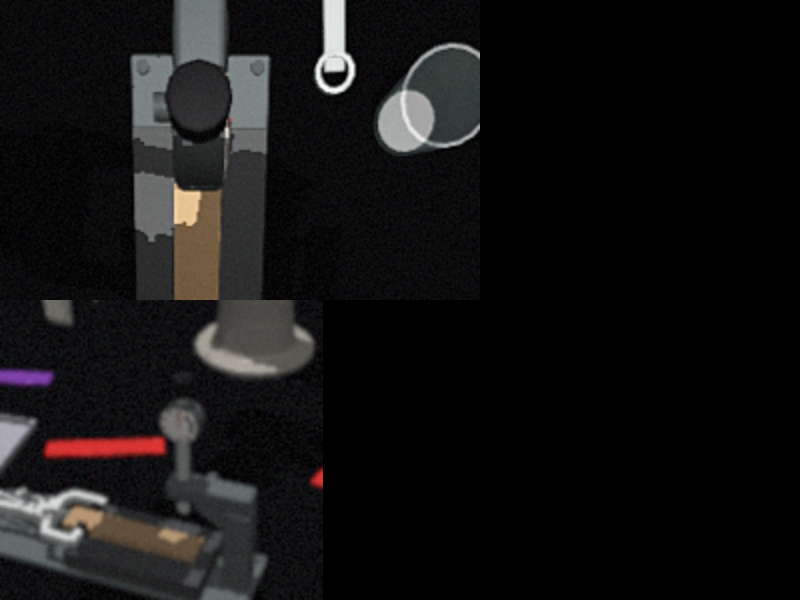

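The crop shows the knob's black top at wrist pixel (320,48), about 31 px wide. In the scene view the dial is at (329,202) and the knob near (329,184).

```bash
python3 - <<'E'
from h import *
p=viewer.camera_params("wrist");ps=viewer.camera_params("scene")
for z in (.26,.27,.28,.29,.3,.31):
    a=proj(p,[*st(72,0),z]); l=proj(p,[*st(72,12),z]); r=proj(p,[*st(72,-12),z]); f=proj(p,[*st(84,0),z]); n=proj(p,[*st(60,0),z])
    print(z,a.round(1),"w",(r-l)[0].round(1),"rows",f[1].round(),n[1].round(),proj(ps,[*st(72,0),z]).round(1))
im,p=grab("wrist"); g=im[...,1].astype(int); print("row48",g[48,290:350].tolist()); print("col320",g[20:100,320].tolist())
E
```

```text
0.26 [319.4  57.5] w 30.2 rows 41.0 74.0 [329.2 192.5]
0.27 [319.4  54.7] w 31.5 rows 37.0 72.0 [329.1 189.1]
0.28 [319.4  51.5] w 33.0 rows 33.0 70.0 [329.1 185.8]
0.29 [319.4  48.1] w 34.6 rows 29.0 67.0 [329.  182.4]
0.3 [319.3  44.3] w 36.4 rows 24.0 64.0 [329.  178.9]
0.31 [319.3  40.1] w 38.4 rows 18.0 61.0 [328.9 175.4]
row48 [128, 132, 127, 129, 137, 132, 110, 79, 81, 82, 85, 89, 42, 24, 32, 38, 45, 37, 46, 40, 46, 45, 37, 40, 43, 42, 44, 50, 47, 46, 42, 48, 45, 47, 42, 45, 41, 43, 46, 44, 44, 44, 44, 51, 31, 10, 114, 136, 128, 134, 135, 133, 138, 128, 134, 133, 140, 131, 127, 138]
col320 [129, 128, 127, 125, 124, 122, 131, 130, 130, 122, 25, 23, 35, 39, 48, 39, 39, 43, 41, 39, 42, 38, 43, 47, 43, 45, 46, 48, 42, 51, 39, 39, 46, 51, 48, 53, 46, 44, 49, 47, 50, 47, 58, 49, 46, 42, 8, 3, 4, 0, 0, 12, 33, 38, 39, 33, 45, 38, 39, 35, 34, 34, 32, 31, 34, 35, 29, 30, 22, 20, 32, 20, 20, 39, 16, 59, 148, 137, 132, 123]
```

```bash
python3 - <<'E'
from h import *
plan([(*st(72,0),.345,86.3),(*st(72,0),.264,86.3)])
E
```

```text
(np.float64(0.601646326194213), np.float64(0.04344992451559688), 0.345, 86.3) delta [12.29, 0.01, 0.35] dr [-0.0, 0.0, -0.0] rows 2.0
(np.float64(0.601646326194213), np.float64(0.04344992451559688), 0.264, 86.3) delta [0.0, -0.0, 8.1] dr [0.0, 0.0, 0.0] rows 1.3
```

step_arm(
  increments=[
    {"delta_pos": [4,0,0],"dr": [0,0,0],"fingers": -0.3},
    {"delta_pos": [8,0,0],"dr": [0,0,0],"fingers": -0.3},
    {"delta_pos": [12.3,0,0],"dr": [0,0,0],"fingers": -0.3},
    {"delta_pos": [12.3,0,0],"dr": [0,0,0],"fingers": -0.3},
    {"delta_pos": [12.3,0,0],"dr": [0,0,0],"fingers": -0.3},
  ],
  newtons=30,
)

```text
time: 28.18
tool_pos: [0.6015, 0.0434, 0.3485]
tool_rot: [3.142, 0.001, 1.507]
contact_force: [0.4, -0.1, 0.1]
opening: 0.0593
grip_force: 0.0
```

step_arm(
  increments=[
    {"delta_pos": [0,0,0],"dr": [0,0,0],"fingers": -0.3},
    {"delta_pos": [0,0,3],"dr": [0,0,0],"fingers": -0.3},
    {"delta_pos": [0,0,5.5],"dr": [0,0,0],"fingers": -0.3},
    {"delta_pos": [0,0,8.2],"dr": [0,0,0],"fingers": -0.3},
    {"delta_pos": [0,0,8.2],"dr": [0,0,0],"fingers": -0.3},
  ],
)

```text
time: 28.8
tool_pos: [0.6005, 0.0426, 0.2646]
tool_rot: [-3.137, 0.0, 1.505]
contact_force: [-0.4, -0.3, -0.2]
opening: 0.0599
grip_force: 0.0
```

step_arm(
  increments=[
    {"delta_pos": [0,0,0],"dr": [0,0,0],"fingers": 0},
    {"delta_pos": [0,0,0],"dr": [0,0,0],"fingers": 1},
    {"delta_pos": [0,0,0],"dr": [0,0,0],"fingers": 1},
    {"delta_pos": [0,0,0],"dr": [0,0,0],"fingers": 1},
    {"delta_pos": [0,0,0],"dr": [0,0,0],"fingers": 1},
  ],
)

```text
time: 29.42
tool_pos: [0.601, 0.0437, 0.2669]
tool_rot: [-3.141, 0.0, 1.506]
contact_force: [-3.8, 0.3, 2.8]
opening: 0.0231
grip_force: 30.0
```

step_arm(
  increments=[
    {"delta_pos": [0,0,1],"dr": [0,0,0],"fingers": 1},
    {"delta_pos": [0,0,2],"dr": [0,0,0],"fingers": 1},
    {"delta_pos": [0,0,3],"dr": [0,0,0],"fingers": 1},
    {"delta_pos": [0,0,4],"dr": [0,0,0],"fingers": 1},
    {"delta_pos": [0,0,4],"dr": [0,0,0],"fingers": 1},
  ],
)

```text
time: 30.05
tool_pos: [0.601, 0.0437, 0.2255]
tool_rot: [-3.14, 0.0, 1.506]
contact_force: [-1.4, -0.2, -5.6]
opening: 0.0231
grip_force: 30.0
```

step_arm(
  increments=[
    {"delta_pos": [0,0,0.5],"dr": [0,0,0],"fingers": 1},
    {"delta_pos": [0,0,1],"dr": [0,0,0],"fingers": 1},
    {"delta_pos": [0,0,1.4],"dr": [0,0,0],"fingers": 1},
    {"delta_pos": [0,0,1.4],"dr": [0,0,0],"fingers": 1},
    {"delta_pos": [0,0,1.4],"dr": [0,0,0],"fingers": 1},
  ],
)

```text
time: 30.68
tool_pos: [0.601, 0.0437, 0.2127]
tool_rot: [-3.14, 0.0, 1.506]
contact_force: [-5.7, 0.1, 1.7]
opening: 0.0229
grip_force: 30.0
```

step_arm(
  increments=[
    {"delta_pos": [0,0,0],"dr": [0,0,0],"fingers": 1},
    {"delta_pos": [0,0,0],"dr": [0,0,0],"fingers": 1},
    {"delta_pos": [0,0,0],"dr": [0,0,0],"fingers": 1},
    {"delta_pos": [0,0,0],"dr": [0,0,0],"fingers": 1},
    {"delta_pos": [0,0,0],"dr": [0,0,0],"fingers": 1},
  ],
)

```text
time: 31.3
tool_pos: [0.601, 0.0437, 0.2127]
tool_rot: [-3.14, 0.0, 1.506]
contact_force: [-5.8, 0.3, 2.6]
opening: 0.0232
grip_force: 30.0
```

step_arm(
  increments=[
    {"delta_pos": [0,0,0.1],"dr": [0,0,0],"fingers": 1},
    {"delta_pos": [0,0,0.2],"dr": [0,0,0],"fingers": 1},
    {"delta_pos": [0,0,0.25],"dr": [0,0,0],"fingers": 1},
    {"delta_pos": [0,0,0.25],"dr": [0,0,0],"fingers": 1},
    {"delta_pos": [0,0,0.25],"dr": [0,0,0],"fingers": 1},
  ],
)

```text
time: 31.92
tool_pos: [0.6011, 0.0437, 0.211]
tool_rot: [-3.141, 0.0, 1.506]
contact_force: [-7.7, -0.0, 6.6]
opening: 0.0231
grip_force: 30.0
```

step_arm(
  increments=[
    {"delta_pos": [0,0,0.1],"dr": [0,0,0],"fingers": 1},
    {"delta_pos": [0,0,0.2],"dr": [0,0,0],"fingers": 1},
    {"delta_pos": [0,0,0.2],"dr": [0,0,0],"fingers": 1},
    {"delta_pos": [0,0,0.2],"dr": [0,0,0],"fingers": 1},
    {"delta_pos": [0,0,0.2],"dr": [0,0,0],"fingers": 1},
  ],
)

```text
time: 32.55
tool_pos: [0.6011, 0.0437, 0.2092]
tool_rot: [-3.141, 0.0, 1.506]
contact_force: [-7.2, -0.1, 7.4]
opening: 0.0233
grip_force: 30.0
```

step_arm(
  increments=[
    {"delta_pos": [0,0,0.1],"dr": [0,0,0],"fingers": 1},
    {"delta_pos": [0,0,0.14],"dr": [0,0,0],"fingers": 1},
    {"delta_pos": [0,0,0.14],"dr": [0,0,0],"fingers": 1},
    {"delta_pos": [0,0,0.14],"dr": [0,0,0],"fingers": 1},
    {"delta_pos": [0,0,0.14],"dr": [0,0,0],"fingers": 1},
  ],
)

```text
time: 33.17
tool_pos: [0.6011, 0.0437, 0.208]
tool_rot: [-3.142, 0.0, 1.506]
contact_force: [-7.9, -0.7, 8.1]
opening: 0.0238
grip_force: 30.0
```

```bash
python3 - <<'E'
from h import *
sc,ps=grab("scene"); s=robot.observe(); print(s["tool_pos"].round(4),s["contact_force"].round(1))
c=cv2.resize(sc[195:265,290:380],None,fx=8,fy=8,interpolation=cv2.INTER_CUBIC)[:560,:720]
cv2.imwrite("pics/c7.png",c[:,:,::-1])
E
```

```text
[0.6011 0.0437 0.208 ] [-7.3 -0.3  7.7]
```

View pics/c7.png

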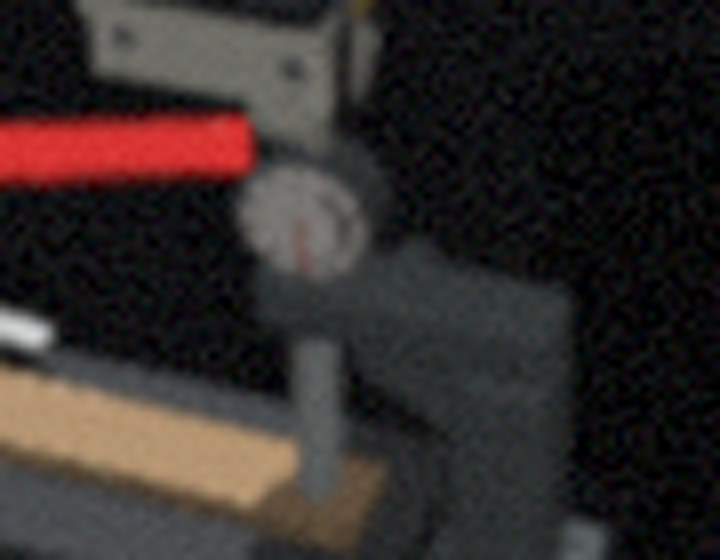

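The crop shows the foot standing on the pack and the dial at (303,222), with the red needle pointing roughly down, towards (303,265). I compare this numerically with the free-gauge picture.

```bash
cat > needle.py <<'E'
from h import *
def needle(im,c):
    u,v=c; r=im[v-11:v+12,u-11:u+12].astype(float); red=r[...,0]-r[...,1:].mean(2); bright=r.mean(2)
    red=red-np.median(red); m=red>10
    ys,xs=np.nonzero(bright>75); yy,xx=np.nonzero(m); w=red[m]
    return "dial c",(xs.mean()+u-11).round(1),(ys.mean()+v-11).round(1),"red",[(int(x)+u-11,int(y)+v-11,int(k)) for x,y,k in zip(xx,yy,w)]
E
python3 - <<'E'
from needle import *
im=cv2.imread("pics/s1.png")[:,:,::-1]; print("free",*needle(im,(329,202)))
im0=cv2.imread("pics/scene0.png")[:,:,::-1]; print("free0",*needle(im0,(329,202)))
im,_=grab("scene"); print("now",*needle(im,(328,222)))
E
```

```text
free dial c 327.0 204.4 red [(326, 199, 17), (327, 199, 16), (326, 200, 16), (327, 200, 23), (326, 201, 13), (327, 201, 22), (326, 202, 12), (327, 202, 17), (327, 203, 16), (326, 204, 10), (327, 204, 16), (328, 204, 11), (318, 208, 25), (319, 208, 25), (320, 208, 10), (318, 209, 93), (319, 209, 96), (320, 209, 82), (321, 209, 35), (318, 210, 141), (319, 210, 148), (320, 210, 135), (321, 210, 90), (322, 210, 12), (318, 211, 163), (319, 211, 166), (320, 211, 150), (321, 211, 104), (322, 211, 25), (318, 212, 165), (319, 212, 166), (320, 212, 151), (321, 212, 96), (322, 212, 32), (318, 213, 165), (319, 213, 164), (320, 213, 151), (321, 213, 98), (322, 213, 31)]
free0 dial c 327.0 204.2 red [(326, 199, 16), (327, 199, 15), (326, 200, 16), (327, 200, 20), (326, 201, 15), (327, 201, 24), (328, 201, 10), (326, 202, 11), (327, 202, 19), (327, 203, 17), (328, 203, 10), (327, 204, 14), (327, 205, 13), (318, 208, 28), (319, 208, 27), (320, 208, 16), (318, 209, 97), (319, 209, 96), (320, 209, 86), (321, 209, 39), (318, 210, 144), (319, 210, 150), (320, 210, 138), (321, 210, 84), (322, 210, 11), (
[... 447 characters left out ...]
1, 212, 93), (322, 212, 18), (317, 213, 163), (318, 213, 168), (319, 213, 167), (320, 213, 148), (321, 213, 97), (322, 213, 25), (317, 214, 167), (318, 214, 169), (319, 214, 169), (320, 214, 153), (321, 214, 101), (322, 214, 23), (317, 215, 158), (318, 215, 156), (319, 215, 160), (320, 215, 140), (321, 215, 89), (322, 215, 18), (317, 216, 109), (318, 216, 110), (319, 216, 109), (320, 216, 89), (321, 216, 39), (317, 217, 47), (318, 217, 51), (319, 217, 44), (320, 217, 24), (327, 222, 11), (326, 223, 10), (327, 223, 16), (326, 224, 10), (327, 224, 20), (327, 225, 19), (328, 225, 12), (326, 226, 10), (327, 226, 18), (328, 226, 17), (327, 227, 19), (328, 227, 19), (327, 228, 10), (328, 228, 15)]
```

Free, the needle points up. Now it points down, about 5 mm, so the foot is pushed too far. I raise the gauge about 3 mm and re-read.

step_arm(
  increments=[
    {"delta_pos": [0,0,-0.1],"dr": [0,0,0],"fingers": 1},
    {"delta_pos": [0,0,-0.2],"dr": [0,0,0],"fingers": 1},
    {"delta_pos": [0,0,-0.3],"dr": [0,0,0],"fingers": 1},
    {"delta_pos": [0,0,-0.3],"dr": [0,0,0],"fingers": 1},
    {"delta_pos": [0,0,-0.3],"dr": [0,0,0],"fingers": 1},
  ],
)

```text
time: 33.9
tool_pos: [0.601, 0.0437, 0.2091]
tool_rot: [-3.14, 0.0, 1.506]
contact_force: [-4.8, 0.6, -5.2]
opening: 0.0233
grip_force: 30.0
```

```bash
cat >> needle.py <<'E'
def dial(n=6):
    "mean of n scene pictures; redness pattern round the dial on bright face pixels"
    a=np.mean([grab("scene")[0].astype(float) for _ in range(n)],0); red=a[...,0]-a[...,1:].mean(2)
    s=red[212:234,320:336]; print("rows 212.. cols 320..335"); print(s.round().astype(int))
    print(a.mean(2)[212:234,320:336].round().astype(int))
E
python3 - <<'E'
from needle import *
s=robot.observe(); print(s["tool_pos"].round(4),s["contact_force"].round(1)); dial()
E
```

```text
[0.601  0.0437 0.2091] [-4.8  0.6 -5.2]
rows 212.. cols 320..335
[[152  98  22  -4  -3   0   1   2   2   2   2   1  -2  -3  -3  -2]
 [152  99  24  -7  -4  -2  -1  -1  -1  -2  -1  -1  -2  -3   0  -3]
 [154  99  22  -5  -4  -3  -2  -3  -2  -2  -1  -3  -4  -4  -4  -3]
 [140  83  15  -3  -1   2   1   1  -1   0  -2  -3  -3  -3  -3  -4]
 [ 87  36   2   0   2   3   4   3   3   3   2  -2  -3  -4  -3  -4]
 [ 18   2   0   2   3   4   4   3   4   5   3   0   0  -3  -4  -3]
 [ -2   0   3   3   3   4   4   4   3   4   4   3   1   0  -3  -4]
 [  1   3   4   4   4   4   5   5   4   4   2   2   3   2  -1  -3]
 [  2   4   3   4   3   5   4   4   4   4   2   3   2   3   3  -1]
 [  3   4   4   4   3   4   6   8   6   3   5   2   3   4   3   1]
 [  2   4   4   4   4   6   8  16  13   6   5   4   2   3   2   2]
 [  0   3   4   4   4   5   8  18  22  13   6   3   3   2   2   2]
 [  0   2   3   4   4   4   6  12  21  23  14   6   3   2   3   1]
 [  0   1   4   3   4   5   4   6  13  22  22  14   6   4   3   0]
 [ -1   1   0   3   2   4   3   3   6  13  21  20   9   5   3   1]
 [ -1   0  -1   0   2   3   3 
[... 1214 characters left out ...]
 111 118 112  84  81  92  84]
 [ 44  80 105 114 115 116 115 108 100  98 109 109  86  83  95  81]
 [ 31  65  96 107 106 115 118 117 109  99  99 102  93  92  92  71]
 [ 14  43  67  85  98 112 113 115 114 107  99  95 103 106  94  64]
 [  9  20  39  63  89 105 108 105 110 115 106  91  99 100  83  59]
 [ 15  21  40  57  72  82  86  86 100 106 100  83  79  75  63  56]
 [ 13  27  48  55  58  58  62  65  74  79  74  65  56  58  54  56]
 [ 22  30  45  54  53  55  54  55  56  59  57  55  56  57  56  58]
 [ 15  27  42  51  52  52  53  52  53  52  54  56  58  56  60  57]
 [ 18  25  41  48  50  50  52  52  51  50  54  53  55  57  57  58]
 [ 15  26  42  44  48  49  45  49  48  51  49  53  50  51  54  54]]
```

step_arm(
  increments=[
    {"delta_pos": [0,0,-0.1],"dr": [0,0,0],"fingers": 1},
    {"delta_pos": [0,0,-0.18],"dr": [0,0,0],"fingers": 1},
    {"delta_pos": [0,0,-0.18],"dr": [0,0,0],"fingers": 1},
    {"delta_pos": [0,0,-0.18],"dr": [0,0,0],"fingers": 1},
    {"delta_pos": [0,0,-0.18],"dr": [0,0,0],"fingers": 1},
  ],
)

```text
time: 34.83
tool_pos: [0.6011, 0.0437, 0.211]
tool_rot: [-3.14, 0.0, 1.506]
contact_force: [-5.3, 0.6, -5.4]
opening: 0.0232
grip_force: 30.0
```

```bash
cat >> needle.py <<'E'
def ang(n=6):
    a=np.mean([grab("scene")[0].astype(float) for _ in range(n)],0); red=a[...,0]-a[...,1:].mean(2)
    for y in range(195,232):
        r=red[y,323:336]; x=np.nonzero(r>8.5)[0]
        if len(x): print(y,[(int(k)+323,int(r[k])) for k in x])
E
python3 - <<'E'
from needle import *
s=robot.observe(); print(s["tool_pos"].round(4),s["contact_force"].round(1)); ang()
E
```

```text
[0.6011 0.0437 0.211 ] [-5.3  0.6 -5.4]
195 [(334, 17), (335, 17)]
220 [(330, 9), (331, 10)]
221 [(327, 9), (328, 13), (329, 16), (330, 20), (331, 21), (332, 17), (333, 12)]
222 [(327, 14), (328, 21), (329, 20), (330, 19), (331, 16), (332, 13)]
223 [(328, 10), (329, 9)]
```

The needle now points right and slightly up, about 2 mm. I let go and wait.

step_arm(
  increments=[
    {"delta_pos": [0,0,0.15],"dr": [0,0,0],"fingers": 1},
    {"delta_pos": [0,0,0.15],"dr": [0,0,0],"fingers": 0.2},
    {"delta_pos": [0,0,0.15],"dr": [0,0,0],"fingers": 0},
    {"delta_pos": [0,0,0.15],"dr": [0,0,0],"fingers": 0},
    {"delta_pos": [0,0,0.15],"dr": [0,0,0],"fingers": 0},
  ],
)

```text
time: 35.75
tool_pos: [0.6019, 0.0436, 0.2102]
tool_rot: [3.141, 0.0, 1.506]
contact_force: [-0.5, 0.1, -0.3]
opening: 0.0459
grip_force: 0.0
```

step_arm(
  increments=[
    {"delta_pos": [0,0,0],"dr": [0,0,0],"fingers": 0},
    {"delta_pos": [0,0,0],"dr": [0,0,0],"fingers": 0},
    {"delta_pos": [0,0,0],"dr": [0,0,0],"fingers": 0},
    {"delta_pos": [0,0,0],"dr": [0,0,0],"fingers": 0},
    {"delta_pos": [0,0,0],"dr": [0,0,0],"fingers": 0},
  ],
)

```text
time: 36.38
tool_pos: [0.6015, 0.0436, 0.2099]
tool_rot: [-3.142, 0.0, 1.506]
contact_force: [-0.6, 1.5, 0.8]
opening: 0.0461
grip_force: 0.0
```

```bash
python3 - <<'E'
from needle import *
s=robot.observe(); print(s["tool_pos"].round(4),s["contact_force"].round(1)); ang()
E
```

```text
[0.6015 0.0436 0.2099] [-0.6  1.5  0.8]
195 [(332, 18), (333, 26), (334, 22)]
196 [(332, 10), (333, 24), (334, 20)]
197 [(332, 12), (333, 20), (334, 15)]
198 [(332, 13), (333, 15)]
220 [(330, 8), (331, 10)]
221 [(327, 9), (328, 12), (329, 13), (330, 19), (331, 23), (332, 15), (333, 9)]
222 [(327, 16), (328, 20), (329, 19), (330, 21), (331, 19), (332, 12)]
223 [(327, 8), (328, 10), (329, 10), (330, 10)]
```

step_arm(
  increments=[
    {"delta_pos": [0,0,0],"dr": [0,0,0],"fingers": 0},
    {"delta_pos": [0,0,0],"dr": [0,0,0],"fingers": 0},
    {"delta_pos": [0,0,0],"dr": [0,0,0],"fingers": 0},
    {"delta_pos": [0,0,0],"dr": [0,0,0],"fingers": 0},
    {"delta_pos": [0,0,0],"dr": [0,0,0],"fingers": 0},
  ],
)

```text
time: 37.3
tool_pos: [0.6015, 0.0436, 0.2099]
tool_rot: [-3.142, 0.0, 1.506]
contact_force: [0.3, -0.8, -0.3]
opening: 0.046
grip_force: 0.0
```

step_arm(
  increments=[
    {"delta_pos": [0,0,0],"dr": [0,0,0],"fingers": 0},
    {"delta_pos": [0,0,0],"dr": [0,0,0],"fingers": 0},
    {"delta_pos": [0,0,0],"dr": [0,0,0],"fingers": 0},
    {"delta_pos": [0,0,0],"dr": [0,0,0],"fingers": 0},
    {"delta_pos": [0,0,0],"dr": [0,0,0],"fingers": 0},
  ],
)

```text
time: 37.92
tool_pos: [0.6015, 0.0436, 0.21]
tool_rot: [3.142, 0.0, 1.506]
contact_force: [0.0, 0.9, -0.7]
opening: 0.0459
grip_force: 0.0
```

step_arm(
  increments=[
    {"delta_pos": [0,0,0],"dr": [0,0,0],"fingers": 1},
    {"delta_pos": [0,0,0],"dr": [0,0,0],"fingers": 1},
    {"delta_pos": [0,0,0],"dr": [0,0,0],"fingers": 1},
    {"delta_pos": [0,0,0],"dr": [0,0,0],"fingers": 1},
    {"delta_pos": [0,0,0],"dr": [0,0,0],"fingers": 1},
  ],
)

```text
time: 38.55
tool_pos: [0.601, 0.0437, 0.2099]
tool_rot: [-3.14, 0.0, 1.506]
contact_force: [-3.4, -0.4, 2.0]
opening: 0.0233
grip_force: 30.0
```

step_arm(
  increments=[
    {"delta_pos": [0,0,-1.2],"dr": [0,0,0],"fingers": 1},
    {"delta_pos": [0,0,-2.4],"dr": [0,0,0],"fingers": 1},
    {"delta_pos": [0,0,-3.6],"dr": [0,0,0],"fingers": 1},
    {"delta_pos": [0,0,-4.8],"dr": [0,0,0],"fingers": 1},
    {"delta_pos": [0,0,-5.5],"dr": [0,0,0],"fingers": 1},
  ],
)

```text
time: 39.17
tool_pos: [0.601, 0.0437, 0.2659]
tool_rot: [-3.141, 0.0, 1.506]
contact_force: [-3.3, -0.5, -8.4]
opening: 0.0234
grip_force: 30.0
```

step_arm(
  increments=[
    {"delta_pos": [0,0,-0.1],"dr": [0,0,0],"fingers": 1},
    {"delta_pos": [0,0,-0.2],"dr": [0,0,0],"fingers": 1},
    {"delta_pos": [0,0,-0.3],"dr": [0,0,0],"fingers": 1},
    {"delta_pos": [0,0,-0.3],"dr": [0,0,0],"fingers": 1},
    {"delta_pos": [0,0,-0.3],"dr": [0,0,0],"fingers": 1},
  ],
)

```text
time: 39.8
tool_pos: [0.601, 0.0437, 0.2682]
tool_rot: [-3.141, 0.0, 1.506]
contact_force: [-5.2, 0.2, -6.1]
opening: 0.0233
grip_force: 30.0
```

```bash
python3 - <<'E'
from needle import *
s=robot.observe(); print(s["tool_pos"].round(4),s["contact_force"].round(1)); ang(3)
E
```

```text
[0.601  0.0437 0.2682] [-5.2  0.2 -6.1]
198 [(326, 13), (327, 14)]
199 [(326, 18), (327, 19), (328, 9)]
200 [(325, 9), (326, 20), (327, 22)]
201 [(326, 16), (327, 21), (328, 10)]
202 [(326, 12), (327, 20), (328, 9)]
203 [(326, 9), (327, 17), (328, 9)]
204 [(327, 11)]
```

step_arm(
  increments=[
    {"delta_pos": [0,0,0],"dr": [0,0,0],"fingers": 0},
    {"delta_pos": [0,0,0],"dr": [0,0,0],"fingers": -0.3},
    {"delta_pos": [0,0,0],"dr": [0,0,0],"fingers": -0.3},
    {"delta_pos": [0,0,-4],"dr": [0,0,0],"fingers": -0.3},
    {"delta_pos": [0,0,-7.5],"dr": [0,0,0],"fingers": -0.3},
  ],
)

```text
time: 40.58
tool_pos: [0.6018, 0.0436, 0.3446]
tool_rot: [3.14, 0.0, 1.506]
contact_force: [1.3, 0.4, 0.3]
opening: 0.0596
grip_force: 0.0
```

```bash
python3 - <<'E'
from needle import *
ang(2)
s=robot.observe(); print(s["tool_pos"].round(4))
p=viewer.camera_params("wrist"); Tt=np.eye(4); Tt[:3,:3]=R.from_euler('xyz',s["tool_rot"]).as_matrix(); Tt[:3,3]=s["tool_pos"]
C=np.linalg.inv(Tt)@p["T"]; T2=np.eye(4); T2[:3,:3]=R.from_euler('xyz',[-3.1397,-.0012,1.5075]).as_matrix(); T2[:3,3]=[.5799,-.2543,.1975]
q=dict(K=p["K"],T=T2@C)
for n,c in [("tail end",(277,452)),("tail",(280,430)),("handle end",(333,432)),("screw end",(262,383)),("baseL",(196,440)),("baseR",(410,440))]: print(n,inv(ray(q,(200+c[0]/2.5,c[1]/2.5),.01 if "base" in n else .053)))
plan([(*st(-60,60),.30,86.3),(*st(-212,42),.15,86.3)])
E
```

```text
198 [(326, 14), (327, 13)]
199 [(326, 18), (327, 19), (328, 9)]
200 [(326, 21), (327, 21), (328, 10)]
201 [(326, 16), (327, 21), (328, 10)]
202 [(326, 14), (327, 19), (328, 9)]
203 [(326, 9), (327, 18), (328, 11)]
204 [(327, 11)]
[0.6031 0.0436 0.348 ]
tail end [-215.1   12. ]
tail [-205.3   10.6]
handle end [-206.1  -12.4]
screw end [-185.    18.2]
baseL [-217.9   53.8]
baseR [-217.8  -53. ]
(np.float64(0.5332531244084917), np.float64(-0.08440299860115326), 0.3, 86.3) delta [-13.23, -6.19, 4.74] dr [0.6, -0.0, 0.0] rows 2.5
(np.float64(0.5414066946829413), np.float64(-0.23724775412707771), 0.15, 86.3) delta [-15.2, 1.8, 15.0] dr [0.0, 0.0, 0.0] rows 3.4
```

step_arm(
  increments=[
    {"delta_pos": [-4,-2,1],"dr": [0,0,0],"fingers": 1},
    {"delta_pos": [-8,-4,2],"dr": [0,0,0],"fingers": 1},
    {"delta_pos": [-13.2,-6.2,4.5],"dr": [0,0,0],"fingers": 1},
    {"delta_pos": [-13.2,-6.2,4.5],"dr": [0,0,0],"fingers": 1},
    {"delta_pos": [-13.2,-6.2,4.5],"dr": [0,0,0],"fingers": 1},
  ],
)

```text
time: 41.3
tool_pos: [0.5316, -0.084, 0.2983]
tool_rot: [3.14, -0.0, 1.506]
contact_force: [0.9, 0.0, -0.6]
opening: 0.0144
grip_force: 0.0
```

step_arm(
  increments=[
    {"delta_pos": [-5,0.6,4],"dr": [0,0,0],"fingers": 1},
    {"delta_pos": [-10,1.2,8],"dr": [0,0,0],"fingers": 1},
    {"delta_pos": [-15.2,1.8,13],"dr": [0,0,0],"fingers": 1},
    {"delta_pos": [-15.2,1.8,17],"dr": [0,0,0],"fingers": 1},
    {"delta_pos": [-15.2,1.8,17],"dr": [0,0,0],"fingers": 1},
  ],
)

```text
time: 41.92
tool_pos: [0.5383, -0.2356, 0.1247]
tool_rot: [-3.135, -0.003, 1.506]
contact_force: [0.4, 0.2, 0.6]
opening: 0.0002
grip_force: 0.0
```

step_arm(
  increments=[
    {"delta_pos": [0,0,0],"dr": [0,0,0],"fingers": 1},
    {"delta_pos": [0,0,0],"dr": [0,0,0],"fingers": 1},
    {"delta_pos": [0,0,0],"dr": [0,0,0],"fingers": 1},
    {"delta_pos": [0,0,0],"dr": [0,0,0],"fingers": 1},
    {"delta_pos": [0,0,0],"dr": [0,0,0],"fingers": 1},
  ],
)

```text
time: 42.55
tool_pos: [0.5394, -0.2369, 0.1283]
tool_rot: [3.141, 0.0, 1.506]
contact_force: [-0.0, 0.4, 0.7]
opening: 0.0005
grip_force: 0.0
```

```bash
python3 - <<'E'
from h import *
s=robot.observe(); print(s["tool_pos"].round(4),s["opening"],inv(s["tool_pos"]))
plan([(*st(-212,41),.041,86.3)])
E
```

```text
[ 0.5394 -0.2369  0.1283] 0.0004698098935867617 [-211.8   44. ]
(np.float64(0.5424046103012136), np.float64(-0.2373122864353307), 0.041, 86.3) delta [-0.02, 0.3, 8.73] dr [0.0, 0.0, 0.0] rows 1.4
```

step_arm(
  increments=[
    {"delta_pos": [0,0,4],"dr": [0,0,0],"fingers": 1},
    {"delta_pos": [0,0.1,7],"dr": [0,0,0],"fingers": 1},
    {"delta_pos": [0,0.2,8.7],"dr": [0,0,0],"fingers": 1},
    {"delta_pos": [0,0.2,8.7],"dr": [0,0,0],"fingers": 1},
    {"delta_pos": [0,0.2,8.7],"dr": [0,0,0],"fingers": 1},
  ],
)

```text
time: 43.18
tool_pos: [0.542, -0.2375, 0.0421]
tool_rot: [3.14, 0.001, 1.506]
contact_force: [0.1, 0.1, -0.1]
opening: 0.0005
grip_force: 0.0
```

step_arm(
  increments=[
    {"delta_pos": [0,0.5,0],"dr": [0,0,0],"fingers": 1},
    {"delta_pos": [0,1,0],"dr": [0,0,0],"fingers": 1},
    {"delta_pos": [0,1.4,0],"dr": [0,0,0],"fingers": 1},
    {"delta_pos": [0,1.8,0],"dr": [0,0,0],"fingers": 1},
    {"delta_pos": [0,2,0],"dr": [0,0,0],"fingers": 1},
  ],
)

```text
time: 43.8
tool_pos: [0.5614, -0.239, 0.0414]
tool_rot: [3.141, 0.001, 1.506]
contact_force: [-3.9, -2.8, 2.8]
opening: 0.0003
grip_force: 2.1
```

step_arm(
  increments=[
    {"delta_pos": [0,0.3,0],"dr": [0,0,0],"fingers": 1},
    {"delta_pos": [0,0.5,0],"dr": [0,0,0],"fingers": 1},
    {"delta_pos": [0,0.8,0],"dr": [0,0,0],"fingers": 1},
    {"delta_pos": [0,0.8,0],"dr": [0,0,0],"fingers": 1},
    {"delta_pos": [0,0.8,0],"dr": [0,0,0],"fingers": 1},
  ],
)

```text
time: 44.42
tool_pos: [0.5692, -0.2384, 0.0406]
tool_rot: [-3.141, -0.001, 1.507]
contact_force: [-0.3, -0.2, 0.4]
opening: 0.0003
grip_force: 0.0
```

```bash
python3 - <<'E'
from h import *
s=robot.observe(); print(s["tool_pos"].round(4),inv(s["tool_pos"]))
it,pt=grab("top"); b=it.mean(2)
for n,y in (("open",-50),("locked",10)):
    u,v=proj(pt,[*st(-205,y),.05]).round().astype(int); print(n,(u,v),b[v-3:v+4,u-3:u+4].max())
E
```

```text
[ 0.5692 -0.2384  0.0406] [-211.3   14.2]
open (np.int64(380), np.int64(179)) 141.0
locked (np.int64(380), np.int64(194)) 142.66666666666666
```

step_arm(
  increments=[
    {"delta_pos": [0,-1,0],"dr": [0,0,0],"fingers": 1},
    {"delta_pos": [0,-2,-4],"dr": [0,0,0],"fingers": 1},
    {"delta_pos": [0,-2,-10],"dr": [0,0,0],"fingers": 1},
    {"delta_pos": [0,-4,-15],"dr": [0,0,0],"fingers": -0.3},
    {"delta_pos": [0,-8,-18],"dr": [0,0,0],"fingers": -0.3},
  ],
)

```text
time: 45.1
tool_pos: [0.4894, -0.234, 0.2234]
tool_rot: [3.138, 0.002, 1.507]
contact_force: [0.4, -0.4, 0.6]
opening: 0.0155
grip_force: 0.0
```

```bash
python3 - <<'E'
from h import *
grab("wrist"); grab("wrist")
s=robot.observe(); print(s["tool_pos"].round(4),inv(s["tool_pos"]))
it,pt=grab("top"); b=it.mean(2).astype(int)
for n,y in (("open",-52),("locked",10)):
    u,v=proj(pt,[*st(-207,y),.05]).round().astype(int); print(n,(u,v)); print(b[v-3:v+4,u-3:u+4])
[print("top",*r,inv(np.array(r[1])/1000)) for r in plane_rect(pt,brown(it),.048,100)]
plan([(*st(-10,3),.20,86.3),(*st(-10,3),.038,86.3)])
E
```

```text
[ 0.4876 -0.234   0.2249] [-212.2   95.9]
open (np.int64(381), np.int64(179))
[[ 53  30  32  25  36  46  44]
 [146  90  35  31  43  55  50]
 [224 172  77  86 111  70  52]
 [234 207 159 175 156  86  48]
 [233 195 196 200 112  61  40]
 [194 200 127  96  50  51  35]
 [110 113 121 102  43  33  30]]
locked (np.int64(380), np.int64(194))
[[ 69  69  63  48  54  67  60]
 [ 64  70  56  51  82 102  99]
 [ 68  68  57  76 117 134 141]
 [ 66  67  75 105 129 142 147]
 [ 68  69  95 122 138 146 154]
 [ 66  82 112 132 144 148 148]
 [ 75 108 128 142 148 151 149]]
top [177. 282.] [243.8, 527.8] [365.9, 178.0] -44.9 [532.2 388.4]
top [328. 189.] [594.3, -25.6] [175.2, 35.8] 84.5 [2.6 2.9]
top [597. 273.] [240.4, -1057.1] [802.3, 190.1] -0.0 [-1049.6   289.5]
top [214. 185.] [606.9, 422.5] [89.9, 87.2] 3.3 [450.6  19.2]
top [632. 244.] [388.6, -1169.8] [664.0, 98.0] -8.9 [-1152.5   134.3]
(np.float64(0.5933609300626539), np.float64(-0.038185559257962916), 0.2, 86.3) delta [20.22, 9.17, 2.29] dr [0.2, 0.1, -0.1] rows 3.6
(np.float64(0.5933609300626539), np.float64(-0.038185559257962916), 0.038, 86.3) delta [0.0, -0.0, 16.2] dr [0.0, 0.0, 0.0] rows 2.6
```

The clamp is open, with the tail bright at its open position, and the pack is in place. I pick up the whole pack.

step_arm(
  increments=[
    {"delta_pos": [5,2,0],"dr": [0,0,0],"fingers": -0.3},
    {"delta_pos": [10,4.5,1],"dr": [0,0,0],"fingers": -0.3},
    {"delta_pos": [15,7,2],"dr": [0,0,0],"fingers": -0.3},
    {"delta_pos": [20.2,9.2,2.3],"dr": [0,0,0],"fingers": -0.3},
    {"delta_pos": [20.2,9.2,2.3],"dr": [0,0,0],"fingers": -0.3},
  ],
  newtons=35,
)

```text
time: 45.88
tool_pos: [0.5949, -0.0341, 0.1955]
tool_rot: [-3.139, -0.001, 1.511]
contact_force: [-0.3, -0.5, -0.2]
opening: 0.0596
grip_force: 0.0
```

step_arm(
  increments=[
    {"delta_pos": [0,0,0],"dr": [0,0,0],"fingers": -0.3},
    {"delta_pos": [0,0,4],"dr": [0,0,0],"fingers": -0.3},
    {"delta_pos": [0,0,8],"dr": [0,0,0],"fingers": -0.3},
    {"delta_pos": [0,0,8],"dr": [0,0,0],"fingers": -0.3},
    {"delta_pos": [0,0,8],"dr": [0,0,0],"fingers": -0.3},
  ],
)

```text
time: 46.5
tool_pos: [0.5949, -0.0392, 0.1194]
tool_rot: [3.14, 0.0, 1.505]
contact_force: [1.0, -0.4, 0.7]
opening: 0.0597
grip_force: 0.0
```

```bash
python3 - <<'E'
from h import *
grab("wrist")
s=robot.observe(); print(s["tool_pos"].round(4),inv(s["tool_pos"]))
im,p=grab("wrist"); g=im[...,1].astype(int); print([ (v,[int(k)+270 for k in np.nonzero(brown(im)[v,270:380])[0][[0,-1]]]) for v in (170,190,210) if brown(im)[v,270:380].any()])
plan([(*st(-10,3),.0385,86.3)])
E
```

```text
[ 0.5953 -0.039   0.1199] [-10.7   1. ]
[]
(np.float64(0.5933609300626539), np.float64(-0.038185559257962916), 0.0385, 86.3) delta [0.05, -0.23, 8.15] dr [0.2, 0.0, -0.0] rows 1.3
```

step_arm(
  increments=[
    {"delta_pos": [0,-0.2,3],"dr": [0,0,0],"fingers": -0.3},
    {"delta_pos": [0,-0.2,6],"dr": [0,0,0],"fingers": -0.3},
    {"delta_pos": [0,-0.2,8.1],"dr": [0,0,0],"fingers": -0.3},
    {"delta_pos": [0,-0.2,8.1],"dr": [0,0,0],"fingers": -0.3},
    {"delta_pos": [0,-0.2,8.1],"dr": [0,0,0],"fingers": -0.3},
  ],
)

```text
time: 47.22
tool_pos: [0.5931, -0.0382, 0.0382]
tool_rot: [3.139, 0.0, 1.506]
contact_force: [-0.4, 0.3, 0.5]
opening: 0.0595
grip_force: 0.0
```

step_arm(
  increments=[
    {"delta_pos": [0,0,0],"dr": [0,0,0],"fingers": 0},
    {"delta_pos": [0,0,0],"dr": [0,0,0],"fingers": 1},
    {"delta_pos": [0,0,0],"dr": [0,0,0],"fingers": 1},
    {"delta_pos": [0,0,0],"dr": [0,0,0],"fingers": 1},
    {"delta_pos": [0,0,0],"dr": [0,0,0],"fingers": 1},
  ],
)

```text
time: 47.85
tool_pos: [0.5925, -0.038, 0.0372]
tool_rot: [3.141, 0.0, 1.506]
contact_force: [-0.4, 0.0, 2.2]
opening: 0.0356
grip_force: 35.0
```

step_arm(
  increments=[
    {"delta_pos": [0,0,-1],"dr": [0,0,0],"fingers": 1},
    {"delta_pos": [0,0,-2],"dr": [0,0,0],"fingers": 1},
    {"delta_pos": [0,0,-3.6],"dr": [0,0,0],"fingers": 1},
    {"delta_pos": [0,0,-3.6],"dr": [0,0,0],"fingers": 1},
    {"delta_pos": [0,0,-3.6],"dr": [0,0,0],"fingers": 1},
  ],
)

```text
time: 48.48
tool_pos: [0.5919, -0.0379, 0.073]
tool_rot: [-3.141, 0.0, 1.506]
contact_force: [-0.6, -0.6, -0.3]
opening: 0.0353
grip_force: 35.0
```

step_arm(
  increments=[
    {"delta_pos": [0,-3,0],"dr": [0,0,0],"fingers": 1},
    {"delta_pos": [0,-6,0],"dr": [0,0,0],"fingers": 1},
    {"delta_pos": [0,-9,0],"dr": [0,0,0],"fingers": 1},
    {"delta_pos": [0,-12,-1],"dr": [0,0,0],"fingers": 1},
    {"delta_pos": [0,-15,-4],"dr": [0,0,0],"fingers": 1},
  ],
)

```text
time: 49.1
tool_pos: [0.4401, -0.0279, 0.1119]
tool_rot: [-3.137, -0.001, 1.506]
contact_force: [0.4, -1.0, -0.0]
opening: 0.0359
grip_force: 35.0
```

```bash
python3 - <<'E'
from h import *
grab("wrist"); s=robot.observe(); print(s["tool_pos"].round(4),s["opening"],s["contact_force"].round(1))
im,p=grab("wrist"); [print("held",*r) for r in plane_rect(p,brown(im),s["tool_pos"][2]+.011,1000)]
it,pt=grab("top"); [print("top",*r) for r in plane_rect(pt,brown(it),.042,30)]
plan([(.40,-.16,.16,46),(.461,-.326,.16,6),(.461,-.335,.04,0)])
E
```

```text
[ 0.4384 -0.0275  0.1153] 0.03568512526869753 [-1.2  2.4  1.7]
held [348. 318.] [454.1, -70.0] [182.1, 8.0] -3.6
top [177. 282.] [243.6, 530.1] [367.5, 178.7] -44.9
top [597. 273.] [238.6, -1061.8] [802.5, 191.4] 0.1
top [214. 185.] [608.3, 424.4] [90.3, 87.6] 3.3
top [251. 177.] [640.3, 278.3] [37.4, 32.0] 2.4
top [632. 244.] [389.0, -1174.7] [666.9, 98.4] -8.9
(0.4, -0.16, 0.16, 46) delta [-13.42, -3.35, -4.62] dr [0.1, -0.0, 40.3] rows 3.8
(0.461, -0.326, 0.16, 6) delta [-7.7, 15.92, 0.0] dr [0.0, -0.0, 40.0] rows 3.7
(0.461, -0.335, 0.04, 0) delta [-0.09, 0.9, 12.0] dr [0.0, -0.0, 6.0] rows 1.9
```

```bash
python3 - <<'E'
from h import *
im,p=grab("wrist"); h=cv2.cvtColor(im,cv2.COLOR_RGB2HSV)
for v in range(40,300,20): print(v,im[v,260:390:10].tolist()[2:10:2],h[v,320].tolist())
E
```

```text
40 [[45, 46, 50], [49, 46, 53], [43, 44, 47], [40, 40, 45]] [113, 22, 47]
60 [[28, 30, 26], [48, 43, 50], [46, 41, 48], [47, 49, 52]] [141, 37, 48]
80 [[29, 29, 28], [252, 240, 199], [252, 241, 200], [253, 243, 202]] [24, 53, 252]
100 [[54, 49, 53], [252, 241, 199], [252, 241, 200], [253, 243, 206]] [24, 53, 252]
120 [[48, 47, 50], [252, 238, 192], [252, 239, 197], [253, 240, 200]] [23, 56, 252]
140 [[39, 39, 43], [251, 238, 195], [252, 238, 198], [253, 242, 202]] [22, 55, 252]
160 [[29, 31, 32], [252, 238, 196], [252, 239, 196], [252, 239, 198]] [23, 57, 252]
180 [[35, 35, 39], [251, 235, 191], [252, 239, 197], [252, 236, 195]] [23, 56, 252]
200 [[32, 29, 35], [251, 235, 188], [252, 238, 193], [252, 237, 194]] [23, 60, 252]
220 [[43, 44, 46], [250, 234, 184], [251, 238, 192], [251, 235, 188]] [23, 60, 251]
240 [[228, 226, 210], [250, 233, 181], [251, 234, 187], [251, 236, 189]] [22, 65, 251]
260 [[28, 26, 29], [250, 231, 184], [251, 234, 187], [250, 234, 184]] [22, 65, 251]
280 [[158, 160, 164], [160, 161, 167], [162, 164, 169], [160, 161, 166]] [111, 11, 169]
```

The held pack is in view, overexposed, at columns 290–350 and rows 75–270. None is left on the table. On to the tray.

step_arm(
  increments=[
    {"delta_pos": [-3.5,-1,-2],"dr": [0,0,10],"fingers": 1},
    {"delta_pos": [-7,-2,-4],"dr": [0,0,20],"fingers": 1},
    {"delta_pos": [-10.5,-3,-4.6],"dr": [0,0,30],"fingers": 1},
    {"delta_pos": [-13.4,-3.3,-4.6],"dr": [0,0,40],"fingers": 1},
    {"delta_pos": [-13.4,-3.3,-4.6],"dr": [0,0,40],"fingers": 1},
  ],
)

```text
time: 49.92
tool_pos: [0.4012, -0.1616, 0.1582]
tool_rot: [-3.141, 0.0, 0.805]
contact_force: [-0.3, 0.7, -1.0]
opening: 0.0354
grip_force: 35.0
```

step_arm(
  increments=[
    {"delta_pos": [-2,4,0],"dr": [0,0,10],"fingers": 1},
    {"delta_pos": [-4,8,0],"dr": [0,0,20],"fingers": 1},
    {"delta_pos": [-6,12,0],"dr": [0,0,30],"fingers": 1},
    {"delta_pos": [-7.7,15.9,0],"dr": [0,0,40],"fingers": 1},
    {"delta_pos": [-7.7,15.9,0],"dr": [0,0,40],"fingers": 1},
  ],
)

```text
time: 50.55
tool_pos: [0.4639, -0.3269, 0.1573]
tool_rot: [-3.141, 0.0, 0.11]
contact_force: [0.4, -0.3, 0.2]
opening: 0.0355
grip_force: 35.0
```

step_arm(
  increments=[
    {"delta_pos": [0,0,2],"dr": [0,0,6],"fingers": 1},
    {"delta_pos": [0,0,4],"dr": [0,0,6],"fingers": 1},
    {"delta_pos": [0,0,6],"dr": [0,0,6],"fingers": 1},
    {"delta_pos": [0,0,6],"dr": [0,0,6],"fingers": 1},
    {"delta_pos": [0,0,6],"dr": [0,0,6],"fingers": 1},
  ],
)

```text
time: 51.18
tool_pos: [0.4632, -0.3248, 0.0994]
tool_rot: [3.141, -0.0, 0.007]
contact_force: [0.4, 0.4, 0.1]
opening: 0.0361
grip_force: 35.0
```

```bash
python3 - <<'E'
from h import *
grab("wrist"); s=robot.observe(); print(s["tool_pos"].round(4),s["tool_rot"].round(3),s["opening"])
im,p=grab("wrist"); b=im.astype(int); m=((b[...,0]-b[...,2]>25)&(b[...,0]>90)).astype(np.uint8); m[265:]=0
[print("held",*r) for r in plane_rect(p,m,s["tool_pos"][2]+.011,1000)]
it,pt=grab("top"); h=cv2.cvtColor(it,cv2.COLOR_RGB2HSV); m=(h[...,1]<40)&(h[...,2]>140); m[:,:385]=0; m[:,427:]=0; m[:190]=0; m[258:]=0
[print("tray",*r) for r in plane_rect(pt,m,.012,200)]
plan([(.451,-.335,.0065,0)])
E
```

```text
[ 0.4633 -0.3251  0.0998] [ 3.141e+00 -1.000e-03  7.000e-03] 0.03561925913990133
held [320. 161.] [511.3, -325.0] [105.5, 35.9] -0.0
(0.451, -0.335, 0.0065, 0) delta [-1.24, 0.94, 9.34] dr [0.1, -0.1, 0.4] rows 1.5
```

step_arm(
  increments=[
    {"delta_pos": [-1.2,0.9,2],"dr": [0,0,0],"fingers": 1},
    {"delta_pos": [-1.2,0.9,4],"dr": [0,0,0],"fingers": 1},
    {"delta_pos": [-1.2,0.9,6.5],"dr": [0,0,0],"fingers": 1},
    {"delta_pos": [-1.2,0.9,7],"dr": [0,0,0],"fingers": 1},
    {"delta_pos": [-1.2,0.9,7],"dr": [0,0,0],"fingers": 1},
  ],
)

```text
time: 51.95
tool_pos: [0.4511, -0.3347, 0.0295]
tool_rot: [3.141, -0.0, 0.006]
contact_force: [0.5, 0.6, 0.2]
opening: 0.0355
grip_force: 35.0
```

step_arm(
  increments=[
    {"delta_pos": [0,0,1],"dr": [0,0,0],"fingers": 1},
    {"delta_pos": [0,0,2],"dr": [0,0,0],"fingers": 1},
    {"delta_pos": [0,0,2.2],"dr": [0,0,0],"fingers": 1},
    {"delta_pos": [0,0,2.2],"dr": [0,0,0],"fingers": 1},
    {"delta_pos": [0,0,2.2],"dr": [0,0,0],"fingers": 1},
  ],
)

```text
time: 52.58
tool_pos: [0.4509, -0.3346, 0.0072]
tool_rot: [3.141, -0.0, 0.005]
contact_force: [1.0, 0.8, 0.6]
opening: 0.036
grip_force: 35.0
```

step_arm(
  increments=[
    {"delta_pos": [0,0,0.1],"dr": [0,0,0],"fingers": 1},
    {"delta_pos": [0,0,0.1],"dr": [0,0,0],"fingers": 1},
    {"delta_pos": [0,0,0.1],"dr": [0,0,0],"fingers": 0},
    {"delta_pos": [0,0,0.1],"dr": [0,0,0],"fingers": -0.1},
    {"delta_pos": [0,0,0.1],"dr": [0,0,0],"fingers": -0.1},
  ],
)

```text
time: 53.2
tool_pos: [0.4509, -0.3345, 0.0061]
tool_rot: [3.141, -0.0, 0.005]
contact_force: [1.3, 0.6, -0.5]
opening: 0.0501
grip_force: 0.0
```

step_arm(
  increments=[
    {"delta_pos": [0,0,-2],"dr": [0,0,0],"fingers": -0.1},
    {"delta_pos": [0,0,-6],"dr": [0,0,0],"fingers": -0.1},
    {"delta_pos": [0,0,-12],"dr": [0,0,0],"fingers": -0.1},
    {"delta_pos": [0,0,-18],"dr": [0,0,0],"fingers": -0.1},
    {"delta_pos": [-5,-5,-22],"dr": [0,0,0],"fingers": -0.1},
  ],
)

```text
time: 53.82
tool_pos: [0.4141, -0.2984, 0.2202]
tool_rot: [3.136, -0.006, 0.005]
contact_force: [-0.3, -0.1, 0.9]
opening: 0.0506
grip_force: 0.0
```

step_arm(
  increments=[
    {"delta_pos": [-3,-5,0],"dr": [0,0,0],"fingers": -0.1},
    {"delta_pos": [-6,-10,0],"dr": [0,0,0],"fingers": -0.1},
    {"delta_pos": [-6,-15,0],"dr": [0,0,0],"fingers": -0.1},
    {"delta_pos": [-6,-20,0],"dr": [0,0,0],"fingers": -0.1},
    {"delta_pos": [-6,-20,0],"dr": [0,0,0],"fingers": -0.1},
  ],
)

```text
time: 54.45
tool_pos: [0.3506, -0.0939, 0.217]
tool_rot: [-3.141, -0.0, 0.01]
contact_force: [0.3, -0.9, 0.4]
opening: 0.0505
grip_force: 0.0
```

```bash
python3 - <<'E'
from needle import *
s=robot.observe(); print(s["tool_pos"].round(4),s["time"])
it,pt=grab("top"); [print("top",*r) for r in plane_rect(pt,brown(it),.016,100)]
ims,ps=grab("scene"); [print("scene",*r) for r in plane_rect(ps,brown(ims),.016,100) if 190<r[0][0]<460]
b=it.mean(2).astype(int); print(b[176:183,376:385]); ang(2)
E
```

```text
[ 0.3506 -0.0939  0.217 ] 54.45
top [177. 281.] [243.9, 540.2] [374.2, 182.9] -44.5
top [404. 225.] [460.3, -331.6] [171.5, 33.9] -0.3
top [597. 274.] [237.6, -1081.1] [817.4, 194.6] -0.1
top [214. 185.] [614.2, 432.3] [92.0, 89.2] 3.3
top [632. 244.] [390.9, -1196.3] [679.2, 100.2] -8.9
scene [411. 288.] [631.7, 279.2] [82.2, 40.5] 15.4
scene [236. 218.] [466.2, -333.8] [182.4, 37.4] -0.1
[[ 21  32  52  34  24  21  28  28  29]
 [ 53  80 143  82  36  29  44  26  30]
 [153 167 225 169  77  94 136  58  25]
 [229 230 235 210 165 179 182  73  33]
 [229 220 231 195 200 198 101  37  26]
 [227 167 196 196 130  90  41  30  25]
 [187 142 105 101 122 102  41  27  33]]
198 [(326, 14), (327, 16)]
199 [(325, 9), (326, 17), (327, 19), (328, 10)]
200 [(326, 21), (327, 22), (328, 9)]
201 [(326, 15), (327, 22), (328, 9)]
202 [(326, 14), (327, 21), (328, 10)]
203 [(326, 10), (327, 18), (328, 11)]
204 [(327, 11), (328, 10)]
215 [(324, 8)]
```

```bash
python3 -c "
from cell import robot
print(robot.hand_in())"
```

```text
the job is handed in; nothing more can be done
None
```

I found two coupons on the bench, clamped and gauged them at about 2 mm (with a brief overshoot to about 5 mm before settling), laid them as one pack in the tray with the clamp open and the gauge up, and handed the job in at about 54 s; the hand-in returned no verdict.

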